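# Hang the jar rack on the bench cleat and load the lacquer jars

### The job

Hang the wooden jar rack on the cleat of the upright board, about centred: tilt it so that its angled rear strip goes over the cleat, then let it down until it is locked, level and fully home. Once the empty rack hangs there by itself, take all the lacquer jars from the cork mat and put them upright into its round pockets, one jar to a pocket, seated on the pocket floor. Leave the reed pin block, the wire spool and the awl where they are.

Things in the scene. Friction and masses are not known exactly. Their poses are not given: they have to be found in the camera images.
- board: Upright plywood cleat board fixed to the table, in another place and yaw each start: panel 320 mm long (along y), 15 mm thick, top 132 mm above the table, on a base plate 12 mm high. Origin: on the table under the middle of the panel's front face; z up; x points from front (robot side, where the rack hangs) to back. The front face is the plane x = 0.
- lip (a point): Middle of the free edge of the cleat's lip, at board frame (-23, 0, 126) mm. The cleat is 260 mm long: a block x -23 to 0, z 85 to 103, and on it an 8 mm thick lip whose upper face rises at 45 deg away from the panel, from (x 0, z 103) to this edge, leaving a V open upward between lip and panel. The lip's outermost corner is at (x -29, z 120).
- stop_rail (a point): Front face centre of the stop rail under the cleat, at board frame (-9, 0, 60) mm; the rail is 300 mm long, x -9 to 0, z 48 to 75 mm.
- seat (a point): Where the rack's origin lies when the rack is centred and fully home: board frame (-66, 0, 60) mm. The rack's axes are then parallel to the board's.
- rack: Loose pale wooden jar rack, 0.35 to 0.65 kg, standing upright on the table. Origin: centre of its underside, midway between the end legs; z up; y along its 272 mm length; x points to its rear, the side that goes to the board. Deck x -34 to 34, z 62 to 84 mm, with four round pockets; end legs 12 mm thick under the deck's ends. To hang it see strip and batten.
- fin (a point): Grip point of the rack, on its origin's axis 124 mm up, on a fin that stands on the deck's middle: 14 mm thick (along the rack's x), 36 mm long (along y), z 84 to 136 mm; pinch it from above across its thickness.
- strip (a point): Middle of the lower edge of the rack's angled strip, at rack frame (59, 0, 50) mm. The strip, 8 mm thick, 220 mm long, slopes at 45 deg down to the rear: its underside runs from the deck (x 34, z 75) to this edge, rearmost corner (x 65, z 56). At home its underside lies on the lip's upper face; let go within 5 mm above home, level, the rack drops home by itself.
- batten (a point): Rear face centre of the rack's low batten, rack frame (57, 0, 7.5) mm; batten x 20 to 57, z 0 to 15, full length. At home it touches the stop rail, under the cleat. Held level it catches the cleat: tilt the rack 15 to 20 deg, front up and batten swung out to the robot, slide the strip over the lip down the 45 deg slope, then level it.
- pocket0 (a point): Centre of the floor of pocket 0 of the rack, at rack frame (0, -104, 68) mm. The pocket is 52 mm in diameter, 16 mm deep, with a small chamfer; the deck's top is at z 84 mm.
- pocket1 (a point): Centre of the floor of pocket 1 of the rack, at rack frame (0, -46, 68) mm. The pocket is 52 mm in diameter, 16 mm deep, with a small chamfer; the deck's top is at z 84 mm.
- pocket2 (a point): Centre of the floor of pocket 2 of the rack, at rack frame (0, 46, 68) mm. The pocket is 52 mm in diameter, 16 mm deep, with a small chamfer; the deck's top is at z 84 mm.
- pocket3 (a point): Centre of the floor of pocket 3 of the rack, at rack frame (0, 104, 68) mm. The pocket is 52 mm in diameter, 16 mm deep, with a small chamfer; the deck's top is at z 84 mm.
- jar0: Loose squat amber glass jar with a black screw cap, 46 mm in diameter over its whole height, 60 mm tall, 0.12 to 0.2 kg, heavy-bottomed, standing on the cork mat at first; all jars are alike, and from start to start some are absent. Origin: centre of its underside; z along its axis.
- jar1: Loose squat amber glass jar with a black screw cap, 46 mm in diameter over its whole height, 60 mm tall, 0.12 to 0.2 kg, heavy-bottomed, standing on the cork mat at first; all jars are alike, and from start to start some are absent. Origin: centre of its underside; z along its axis.
- jar2: Loose squat amber glass jar with a black screw cap, 46 mm in diameter over its whole height, 60 mm tall, 0.12 to 0.2 kg, heavy-bottomed, standing on the cork mat at first; all jars are alike, and from start to start some are absent. Origin: centre of its underside; z along its axis.
- jar3: Loose squat amber glass jar with a black screw cap, 46 mm in diameter over its whole height, 60 mm tall, 0.12 to 0.2 kg, heavy-bottomed, standing on the cork mat at first; all jars are alike, and from start to start some are absent. Origin: centre of its underside; z along its axis.
- mat: Flat cork mat 180 x 380 x 3 mm, fixed on the table, on which the jars stand at the start. Origin: centre of its underside; y along its length.
- pin_block: Bystander: black reed drying block 70 x 130 mm, 93 mm high with its pins and reeds. Origin: centre of its underside.
- wire_spool: Bystander: flat black wire spool, 80 mm in diameter, 26 mm high. Origin: centre of its underside.
- awl: Bystander: awl with a wooden handle, 170 mm long, lying on the table.

How it is judged:
By the outcome, as a careful person would: the job done as asked, in the order asked, and still so for the second after the job is handed in, with the robot touching nothing.
Of jar0, jar1, jar2, jar3 only 3 to 4 are there at a start; the rules pass over those that are not, and their reading is None.
At some moment in a run one of jar0, jar1, jar2, jar3 may be knocked a few centimetres aside while the robot is not near it.
It also fails if it takes over 210 s, if anything falls off the work surface, if the arm or the gripper's body presses on something with over 40 N, if the wrist force passes 120 N, or if a joint passes its speed limit or range.

### The arm

A 6-joint arm with a two-finger parallel gripper is mounted at the origin on the work surface. World frame = base frame: x ahead of the robot, y to its left, z up, the work surface at z = 0. Lengths are in m, angles in rad, forces in N, time in s.
With the tool pointing down it reaches from about 0.375 to 0.9 m from the base axis. Payload 3.1 kg.
Tool frame: the origin (TCP) lies midway between the tips of the shut fingers; the grasp point (between the pads) lies grip_point_offset behind it (grip_point_offset is the distance from the TCP to the grasp point, in m); y points along the fingers, z is the direction in which the jaws open and shut, and the axes are right-handed (so a half turn about y gives the same grasp; the last joint's range is limited). The gripper opens to 87 mm and grips with 3 to 60 N. Pads are 19 mm wide; open, the fingers measure 117 mm over their backs; the gripper's body (75 mm by 190 mm) begins 51 mm behind the grasp point.
Start: joints at [1.052, 0.527, 1.433, -0, 1.181, -0.178], TCP at [0.209, 0.589, 0.223] pointing down, gripper open.
Joint ranges: [-3.08, 3.08], [-0.75, 2.2], [0.22, 2.44], [-1.43, 4.57], [0, 2.65], [-2.85, 2.85]. Speed limits (rad/s): [2.79, 2.79, 3.14, 3.14, 3.14, 3.14].

### API

Orientations are given as a unit quaternion [x, y, z, w].
In Python, from rig import * gives the robot as it stands.
- The arm moves only by the tool jog_arm, never from a script. Its argument "increments" is a list that holds one entry, the list of rows, each a list of 7 numbers: the turn, a rotation vector about the world's x, y, z in degrees, then the shift along the world's x, y, z in m, then the closure, from -1 (fully open) to 1 (shut), so that 0 is half open. In form: [[[rx, ry, rz, x, y, z, jaw], ...]]. A call has 1 to 8 rows; each row is the pose to reach, as a shift and turn from the pose measured when the call began; what a row does not reach only later rows make up. A row lasts 1/10 s, in which the tool goes at most 50 mm and 8.59 degrees, less where a joint would pass 70% of its speed; a pose out of reach is approached as far as the arm can. A call with a gripper value outside its range is refused whole. The fingers move at their own pace and stop on an object; "squeeze" is the grip in N (left out, the last holds). Time passes only in rows, so rows that repeat a pose let the fingers close. It gives the time, the measured TCP pose, the force and the opening at its end, in the units of the state.
- get_obs(): the state, without advancing time (a new reading comes with each control period).
- camera(name): name is "scene" or "top"; returns the picture (400x640x3 uint8, red, green, blue); there is no depth.
- camera_info(name): a dict with "K" (3x3 intrinsics, pixels), "R" (3x3) and "t" (3): a world point X has camera coordinates R X + t. Camera axes: x right, y down, z forward; pixel columns grow to the right and rows downward; lengths in m; the calibration is good to about 2 mm. A picture is of the moment at which its call begins. camera_info takes no time and is no camera call.
- hand_in(): hands the job in, once; it reports no verdict.
The state is a dict: "time": time; "q": joint angles; "joint_velocities": joint speeds; "joint_torque": joint torques, N m; "position": TCP position; "tool_rot": TCP orientation; "ft_force": force on the tool from outside, world axes, zero at the start; "moment": the same for the moment, N m; "grip_width": finger opening in m.
Only numpy, scipy, OpenCV 4.12 (cv2) and the standard library are available. Lean on these libraries where they do the work, as an engineer would, in place of code of your own. Each camera call takes 0.05 s, during which the arm holds its last target.

## Working session

There is one attempt and no reset: what is moved stays moved. The work goes in short steps, Python scripts to look and compute and a tool call to move; the robot and the scene stay as the last step left them, time stands still between calls to the robot, and variables do not carry over. Pictures are saved under pics/ and viewed, and the job is handed in when it is done.

Besides the shell and the picture viewer there is one more tool, called after "Request:" by a JSON object that holds its "method" and its "body". jog_arm: Moves the arm, as the interface text tells. Its arguments: {"type":"object","properties":{"increments":{"type":"array","items":{"type":"array","items":{"type":"array","items":{"type":"number"}}}},"squeeze":{"type":"number"}},"required":["increments"]}

```bash
ls; mkdir -p pics; python3 - <<'E'
from rig import *
import cv2
o=get_obs()
for k,v in o.items(): print(k,v)
try: print(grip_point_offset)
except Exception as e: print(e)
for n in("scene","top"):
    cv2.imwrite(f"pics/{n}0.png",camera(n)[:,:,::-1]); i=camera_info(n); print(n,i)
E
```

```text
pics
time 0.0
q [ 1.05150372e+00  5.28437441e-01  1.43390963e+00 -2.91539161e-05
  1.18140530e+00 -1.78545499e-01]
joint_velocities [-3.66729508e-03  4.62389962e-04 -6.38468342e-04  1.03294146e-03
 -2.89542499e-04  8.67214335e-05]
joint_torque [ 1.00039630e-03 -4.40045929e+01 -1.76590794e+01  6.34349557e-02
  5.81026229e-02 -1.45355639e-04]
position [0.20850306 0.58841002 0.22158696]
tool_rot [ 0.69759002 -0.12013847  0.11963428 -0.69614837]
ft_force [-0.02794192 -0.09436386  1.08663963]
moment [ 0.00604601 -0.00436122 -0.01951354]
grip_width 0.08686085135476765
0.0187
scene {'K': array([[449.26968111,   0.        , 319.46122261],
       [  0.        , 449.26968111, 203.88584529],
       [  0.        ,   0.        ,   1.        ]]), 'R': array([[-0.86684175,  0.4985812 , -0.00147529],
       [ 0.42237532,  0.73277022, -0.53352309],
       [-0.26492353, -0.46310321, -0.84578421]]), 't': array([ 0.42632166, -0.20464289,  1.44973381])}
top {'K': array([[401.01204942,   0.        , 319.71216816],
       [  0.        , 401.01204942, 195.59834421],
       [  0.        ,   0.        ,   1.        ]]), 'R': array([[-0.01275719, -0.99990944,  0.0042857 ],
       [-0.99219802,  0.01212699, -0.12408075],
       [ 0.12401754, -0.00583519, -0.99226287]]), 't': array([0.06389509, 0.53701338, 1.32959985])}
```

View pics/scene0.png

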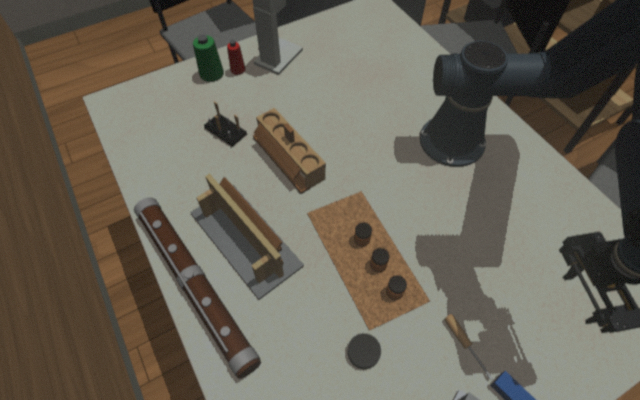

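View pics/top0.png

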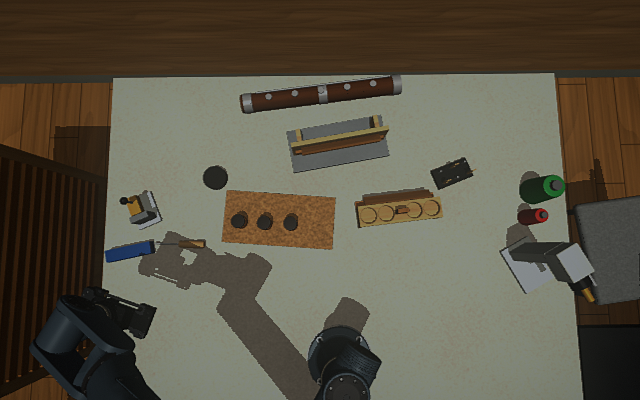

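Three jars are on the mat: top view around (239,220), (265,221), (291,221). The rack is at top (400,208) and the board at top (340,145). I'll zoom in to get precise corners.

```bash
cat > h.py <<'E'
import numpy as np, cv2
from rig import *
from scipy.spatial.transform import Rotation as Ro
def ray(n,u,v,z):
    i=camera_info(n); d=i["R"].T@np.linalg.inv(i["K"])@np.array([u,v,1.]); c=-i["R"].T@i["t"]
    return c+d*(z-c[2])/d[2]
def proj(n,X):
    i=camera_info(n); p=i["K"]@(i["R"]@np.asarray(X,float)+i["t"]); return p[:2]/p[2]
def tri(p1,p2):
    r=[]
    for n,(u,v) in (("scene",p1),("top",p2)):
        i=camera_info(n); P=i["K"]@np.c_[i["R"],i["t"]]; r.append(P)
    X=cv2.triangulatePoints(r[0],r[1],np.array(p1,float).reshape(2,1),np.array(p2,float).reshape(2,1)).ravel(); return X[:3]/X[3]
def crop(img,x,y,w,h,s,f):
    c=cv2.resize(img[y:y+h,x:x+w],None,fx=s,fy=s,interpolation=cv2.INTER_CUBIC)
    st=10
    for k in range((x+st-1)//st*st,x+w,st):
        cv2.line(c,(int((k-x+.5)*s),0),(int((k-x+.5)*s),6 if k%50 else 14),(0,0,255),1)
        if k%20==0: cv2.putText(c,str(k),(int((k-x+.5)*s)-10,24),0,.4,(0,0,255),1)
    for k in range((y+st-1)//st*st,y+h,st):
        cv2.line(c,(0,int((k-y+.5)*s)),(6,int((k-y+.5)*s)),(0,0,255),1)
        if k%20==0: cv2.putText(c,str(k),(8,int((k-y+.5)*s)+4),0,.4,(0,0,255),1)
    cv2.imwrite(f,c)
E
python3 - <<'E'
from h import *
t=cv2.imread("pics/top0.png"); s=cv2.imread("pics/scene0.png")
crop(t,275,105,180,125,4.4,"pics/t0a.png")
crop(s,185,95,150,110,5.3,"pics/s0a.png")
crop(s,185,165,130,140,4.2,"pics/s0b.png")
E
```

```text
(no output)
```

View pics/t0a.png

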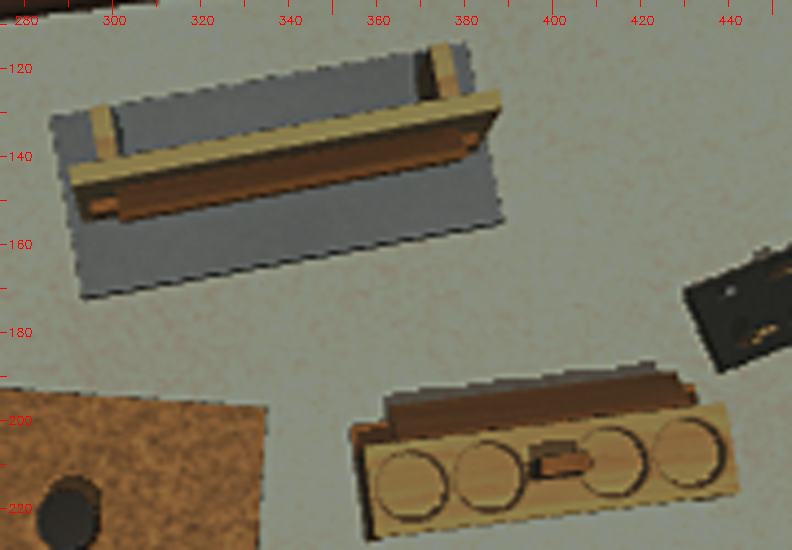

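View pics/s0a.png

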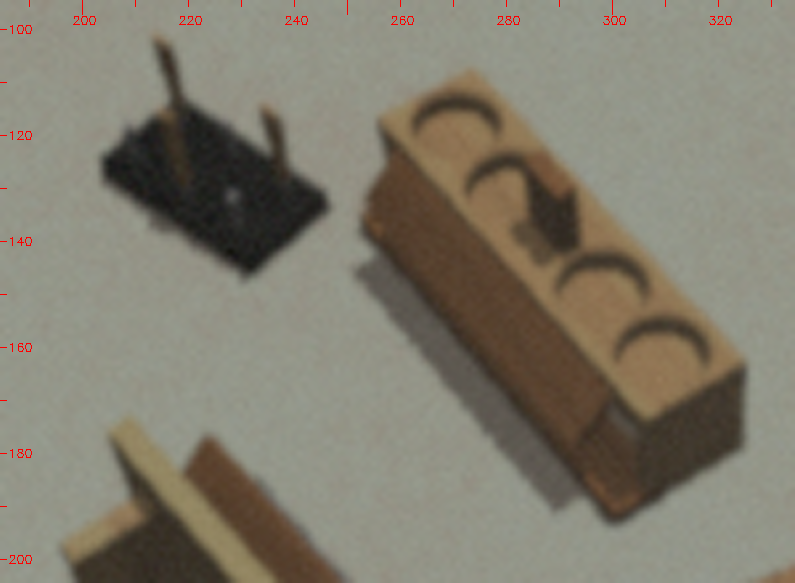

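View pics/s0b.png

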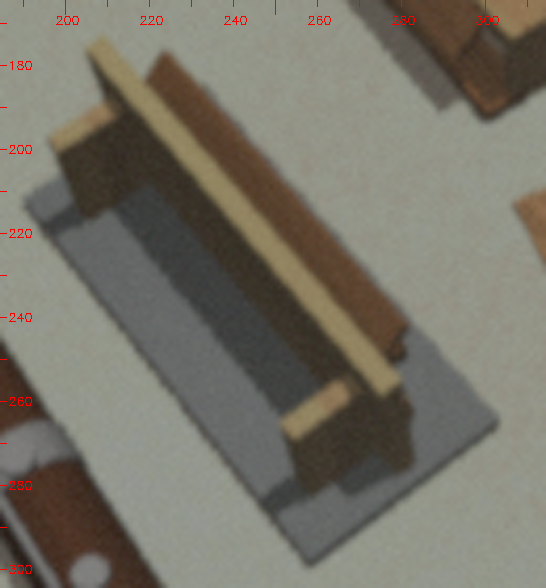

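```bash
cat > m.py <<'E'
from h import *
def quad(n,f,box,lo,hi,z):
    im=cv2.imread(f); x,y,w,h=box
    s=cv2.resize(im[y:y+h,x:x+w],None,fx=4,fy=4,interpolation=cv2.INTER_LINEAR)
    hsv=cv2.cvtColor(s,cv2.COLOR_BGR2HSV); m=cv2.inRange(hsv,lo,hi)
    k=np.ones((13,13),np.uint8); m=cv2.morphologyEx(m,cv2.MORPH_CLOSE,k); 
    cs,_=cv2.findContours(m,cv2.RETR_EXTERNAL,cv2.CHAIN_APPROX_NONE); c=max(cs,key=cv2.contourArea)
    d=s.copy(); cv2.drawContours(d,[c],-1,(0,0,255),1)
    px=(c[:,0,:]+.5)/4-.5+[x,y]
    W=np.array([ray(n,u,v,z)[:2] for u,v in px])
    r=cv2.minAreaRect((W*1000).astype(np.float32)); b=cv2.boxPoints(r)
    return d,r,b
E
python3 - <<'E'
from m import *
for n,p in(("top",(390,200)),("top",(355,135)),("scene",(265,117)),("scene",(230,205)),("top",(305,145)),("top",(400,195))):
    im=cv2.imread(f"pics/{n}0.png"); print(n,p,cv2.cvtColor(im,cv2.COLOR_BGR2HSV)[p[1]-2:p[1]+3,p[0]].tolist())
lo,hi=(10,70,90),(32,255,255)
out=[]
for n,box,z in(("top",(345,190,110,42),.084),("scene",(240,95,95,90),.084),("top",(283,118,110,30),.132),("scene",(195,165,95,100),.132)):
    l=(10,85,118) if z==.084 else (20,85,100)
    d,r,b=quad(n,f"pics/{n}0.png",box,l,hi,z); print(n,z,r); print(b.round(1).tolist()); out.append(d)
for i,d in enumerate(out): cv2.imwrite(f"pics/q{i}.png",d)
a=np.zeros((800,800,3),np.uint8)
ys=[(0,0),(0,170),(450,0),(390,360)]
for d,(yy,xx) in zip(out,[(0,0),(0+170,0),(0,445-5),(170,400)]): 
    h,w=d.shape[:2]; w=min(w,800-xx); a[yy:yy+h,xx:xx+w]=d[:,:w]
cv2.imwrite("pics/q.png",a[:600])
E
```

```text
top (390, 200) [[14, 143, 75], [14, 147, 78], [13, 146, 75], [13, 165, 93], [17, 135, 83]]
top (355, 135) [[25, 112, 137], [25, 111, 143], [23, 113, 104], [18, 94, 46], [20, 87, 44]]
scene (265, 117) [[16, 95, 78], [17, 89, 72], [17, 96, 96], [16, 107, 124], [18, 108, 132]]
scene (230, 205) [[23, 84, 145], [21, 86, 139], [22, 86, 121], [21, 88, 93], [18, 85, 66]]
top (305, 145) [[23, 113, 144], [22, 118, 102], [20, 98, 47], [19, 85, 48], [13, 154, 78]]
top (400, 195) [[14, 145, 74], [14, 147, 73], [14, 147, 73], [14, 144, 71], [13, 141, 74]]
top 0.084 ((476.83294677734375, -203.79273986816406), (68.82037353515625, 272.4994201660156), 6.310715198516846)
[[427.70001220703125, -72.19999694824219], [457.6000061035156, -343.0], [526.0, -335.3999938964844], [496.1000061035156, -64.5999984741211]]
scene 0.084 ((480.5392150878906, -200.65966796875), (65.62711334228516, 268.0566711425781), 6.395875453948975)
[[433.0, -71.0999984741211], [462.8999938964844, -337.5], [528.0999755859375, -330.20001220703125], [498.20001220703125, -63.79999923706055]]
top 0.132 ((720.6858520507812, -7.572967529296875), (23.8542423248291, 320.0850524902344), 10.670991897583008)
[[679.2999877929688, 147.5], [738.5999755859375, -167.10000610351562], [762.0, -162.60000610351562], [702.7999877929688, 151.89999389648438]]Traceback (most recent call last):
  File "<stdin>", line 8, in <module>
  File "m.py", line 10, in quad
    W=np.array([ray(n,u,v,z)[:2] for u,v in px])
                ~~~^^^^^^^^^
  File "h.py", line 5, in ray
    i=camera_info(n); d=i["R"].T@np.linalg.inv(i["K"])@np.array([u,v,1.]); c=-i["R"].T@i["t"]
ValueError: time passes only in moves, steps and waits
```

```bash
sed -i 's/^def ray/_ci=camera_info; _C={}\ndef camera_info(n):\n    if n not in _C: _C[n]=_ci(n)\n    return _C[n]\ndef ray/' h.py
python3 - <<'E'
from m import *
lo,hi=(10,70,90),(32,255,255)
out=[]
for n,box,z in(("top",(345,190,110,42),.084),("scene",(240,95,95,90),.084),("top",(283,118,110,30),.132),("scene",(195,165,95,100),.132)):
    l=(10,85,118) if z==.084 else (19,75,100)
    if (n,z)==("scene",.084): l=(10,80,105)
    d,r,b=quad(n,f"pics/{n}0.png",box,l,hi,z); print(n,z,np.round(r[0],1),np.round(r[1],1),r[2]); print(b.round(1).tolist()); out.append(d)
a=np.zeros((800,800,3),np.uint8)
for d,(yy,xx) in zip(out,[(0,0),(170,0),(0,440),(170,400)]): 
    h,w=d.shape[:2]; w=min(w,800-xx); a[yy:yy+h,xx:xx+w]=d[:,:w]
cv2.imwrite("pics/q.png",a[:600])
E
```

```text
top 0.084 [ 476.8 -203.8] [ 68.8 272.5] 6.310715198516846
[[427.70001220703125, -72.19999694824219], [457.6000061035156, -343.0], [526.0, -335.3999938964844], [496.1000061035156, -64.5999984741211]]
scene 0.084 [ 480.9 -200.2] [ 67.5 270. ] 6.312959671020508
[[432.5, -69.69999694824219], [462.20001220703125, -338.1000061035156], [529.2999877929688, -330.6000061035156], [499.6000061035156, -62.29999923706055]]
top 0.132 [738.1  -4.9] [ 59.9 321.1] 10.51939868927002
[[679.4000244140625, 147.5], [738.0, -168.1999969482422], [796.9000244140625, -157.3000030517578], [738.2000122070312, 158.39999389648438]]
scene 0.132 [720.3  -5.9] [ 17.8 317.5] 9.819584846496582
[[684.5, 149.0], [738.7000122070312, -163.89999389648438], [756.0999755859375, -160.8000030517578], [702.0, 152.0]]
```

View pics/q.png

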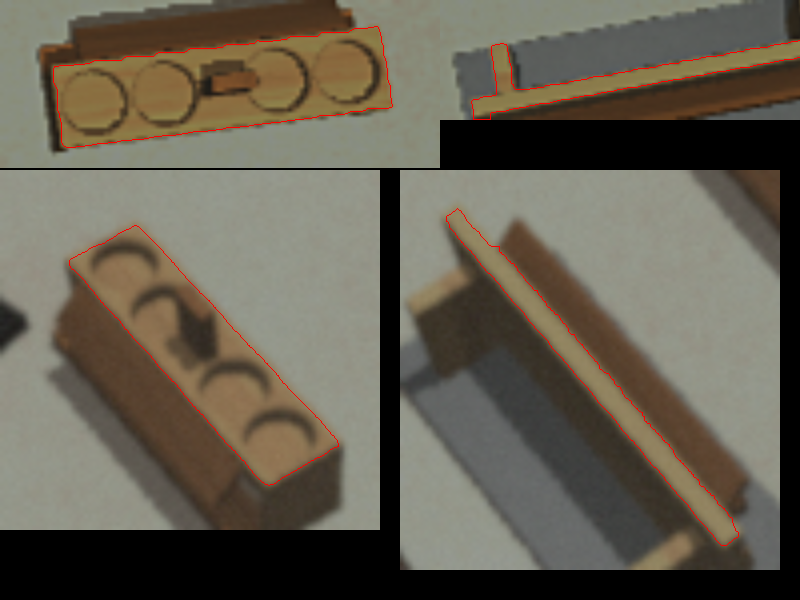

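```bash
cat > board.py <<'E'
from m import *
hi=(32,255,255)
def edges(n,f,box,l,z,yr):
    im=cv2.imread(f); x,y,w,h=box
    s=cv2.resize(im[y:y+h,x:x+w],None,fx=4,fy=4,interpolation=cv2.INTER_LINEAR)
    m=cv2.inRange(cv2.cvtColor(s,cv2.COLOR_BGR2HSV),l,hi)
    c=max(cv2.findContours(m,cv2.RETR_EXTERNAL,cv2.CHAIN_APPROX_NONE)[0],key=cv2.contourArea)
    px=(c[:,0,:]+.5)/4-.5+[x,y]
    W=1000*np.array([ray(n,u,v,z)[:2] for u,v in px])
    a=np.radians(10.3)
    for it in range(3):
        X=W@[np.cos(a),np.sin(a)]; Y=W@[-np.sin(a),np.cos(a)]
        g=(Y>Y.min()+30)&(Y<Y.max()-30)
        # front & back edges via binned min/max
        b=np.arange(Y.min()+15,Y.max()-15,8); F=[];B=[]
        for t in b:
            k=(Y>=t)&(Y<t+8)
            if k.any(): F.append([t+4,X[k].min()]);B.append([t+4,X[k].max()])
        F=np.array(F);B=np.array(B)
        lf=cv2.fitLine(F.astype(np.float32),cv2.DIST_HUBER,0,.01,.01).ravel()
        lb=cv2.fitLine(B.astype(np.float32),cv2.DIST_HUBER,0,.01,.01).ravel()
        a-=np.arctan(lf[1]/lf[0])
    thick=np.median(B[:,1]-F[:,1])
    yc=(Y.min()+Y.max())/2; xf=lf[3]
    R=np.array([[np.cos(a),-np.sin(a)],[np.sin(a),np.cos(a)]])
    print(n,"yaw",np.degrees(a),"len",np.ptp(Y),"thick",thick,"front mid",R@[xf,yc],"ctr-7.5",R@[xf+thick/2-7.5,yc], "back slope",np.degrees(np.arctan(lb[1]/lb[0])))
if __name__=="__main__":
    edges("top","pics/top0.png",(283,118,110,30),(19,75,90),.132,0)
    edges("scene","pics/scene0.png",(195,165,95,100),(19,75,100),.132,0)
E
python3 board.py; python3 -c "
from h import *
print(Ro.from_quat(get_obs()['tool_rot']).as_matrix().round(3))"
```

```text
top yaw 9.807999253692065 len 320.40956359533715 thick 15.250389279921137 front mid [710.97416183 -10.15640314] ctr-7.5 [711.09752664 -10.1350766 ] back slope -0.055604305
scene yaw 9.699872564799481 len 317.51562564689084 thick 16.308125438071386 front mid [712.6099276   -7.23265348] ctr-7.5 [713.25463974  -7.12245229] back slope -0.13155338
[[ 0.942 -0.001  0.334]
 [-0.334 -0.002  0.942]
 [-0.    -1.    -0.002]]
```

Request:
{"method": "jog_arm", "body": {"increments": [[[0, 0, -4, 0.035, -0.03, 0, -1], [0, 0, -8, 0.07, -0.06, 0, -1], [0, 0, -12, 0.105, -0.09, 0, -1], [0, 0, -16, 0.14, -0.12, 0, -1], [0, 0, -20, 0.175, -0.16, 0, -1], [0, 0, -24, 0.2, -0.2, 0, -1], [0, 0, -28, 0.22, -0.24, 0, -1], [0, 0, -32, 0.24, -0.28, 0, -1]]]}}

```text
time: 0.9
position: [0.4491, 0.3066, 0.2213]
tool_rot: [0.637, -0.309, 0.308, -0.636]
ft_force: [0.7, 0.1, 0.6]
grip_width: 0.087
```

Request:
{"method": "jog_arm", "body": {"increments": [[[0, 0, -4, 0.005, -0.045, 0, -1], [0, 0, -8, 0.01, -0.09, 0, -1], [0, 0, -12, 0.015, -0.135, 0, -1], [0, 0, -16, 0.02, -0.18, 0, -1], [0, 0, -20, 0.025, -0.225, 0, -1], [0, 0, -24, 0.03, -0.27, 0, -1], [0, 0, -28, 0.03, -0.315, 0, -1], [0, 0, -32, 0.03, -0.36, 0, -1]]]}}

```text
time: 1.7
position: [0.4788, -0.0552, 0.2211]
tool_rot: [0.527, -0.473, 0.472, -0.525]
ft_force: [0.9, 0.9, -0.2]
grip_width: 0.087
```

```bash
cat > st.py <<'E'
from h import *
o=get_obs(); R=Ro.from_quat(o['tool_rot']).as_matrix()
print("t",round(o['time'],2),"p",o['position'].round(4) if hasattr(o['position'],'round') else o['position'],"F",np.round(o['ft_force'],1),"M",np.round(o['moment'],2),"w",round(o['grip_width'],4))
print("jaw",R[:,2].round(4),"fing",R[:,1].round(4),"jawyaw",np.degrees(np.arctan2(R[1,2],R[0,2])).round(2),"q",np.round(o['q'],2))
E
python3 st.py
```

```text
t 1.7 p [ 0.4788 -0.0552  0.2211] F [ 0.9  0.9 -0.2] M [-0.03  0.02  0.03] w 0.087
jaw [ 0.9943  0.1066 -0.003 ] fing [-3.e-03  5.e-04 -1.e+00] jawyaw 6.12 q [-0.35  0.34  1.78 -0.    1.02 -0.45]
```

Request:
{"method": "jog_arm", "body": {"increments": [[[0, 0, 0.2, 0, -0.04, 0, -1], [0, 0, 0.2, 0, -0.08, 0, -1], [0, 0, 0.2, 0, -0.12, 0, -1], [0, 0, 0.2, 0, -0.147, 0, -1], [0, 0, 0.2, 0, -0.147, -0.03, -1], [0, 0, 0.2, 0, -0.147, -0.06, -1], [0, 0, 0.2, 0, -0.147, -0.07, -1]]]}}

```text
time: 2.4
position: [0.4767, -0.2013, 0.1484]
tool_rot: [0.527, -0.475, 0.469, -0.526]
ft_force: [-0.3, 1.4, 0.1]
grip_width: 0.0871
```

```bash
python3 st.py; python3 - <<'E'
from h import *
for n in("scene","top"):
    im=camera(n)[:,:,::-1].copy(); cv2.imwrite(f"pics/{n}1.png",im)
crop(cv2.imread("pics/scene1.png"),220,50,140,110,5.3,"pics/s1.png")
print(proj("scene",(.479,-.202,.136)),proj("scene",(.479,-.202,.15)))
E
```

```text
t 2.4 p [ 0.4767 -0.2013  0.1484] F [-0.3  1.4  0.1] M [-0.09  0.08  0.07] w 0.0871
jaw [ 0.994   0.1092 -0.0076] fing [-0.0081  0.004  -1.    ] jawyaw 6.27 q [-0.61  0.5   1.77 -0.    0.89 -0.72]
[288.45607702 126.93229654] [288.1641761  123.62334164]
```

View pics/s1.png

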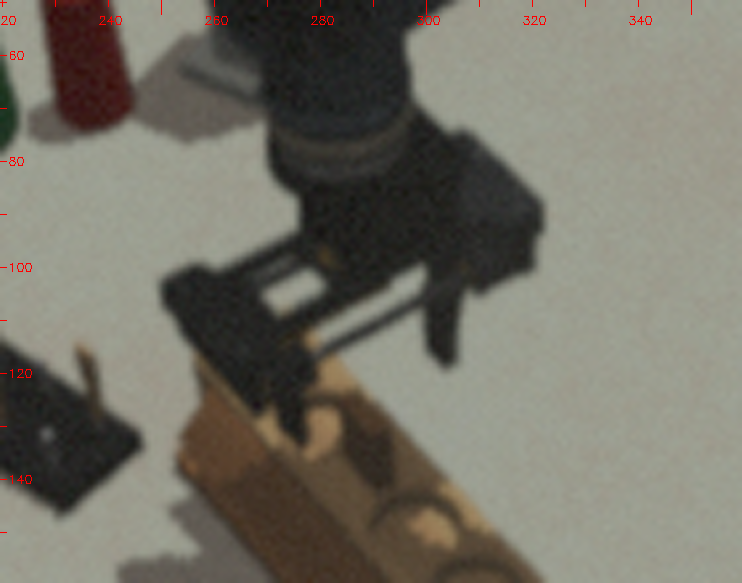

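Request:
{"method": "jog_arm", "body": {"increments": [[[0, 0, 0, 0.002, -0.001, -0.01, -1], [0, 0, 0, 0.002, -0.001, -0.02, -1], [0, 0, 0, 0.002, -0.001, -0.03, -1], [0, 0, 0, 0.002, -0.001, -0.038, -1], [0, 0, 0, 0.002, -0.001, -0.043, -1], [0, 0, 0, 0.002, -0.001, -0.043, -1], [0, 0, 0, 0.002, -0.001, -0.043, -1]]]}}

```text
time: 3.2
position: [0.4797, -0.2024, 0.1065]
tool_rot: [0.528, -0.474, 0.469, -0.526]
ft_force: [-0.1, 0.6, 0.7]
grip_width: 0.087
```

```bash
python3 st.py; python3 - <<'E'
from h import *
for n in("scene","top"):
    im=camera(n)[:,:,::-1].copy(); cv2.imwrite(f"pics/{n}2.png",im)
crop(cv2.imread("pics/scene2.png"),220,60,130,110,5.3,"pics/s2.png")
E
```

```text
t 3.2 p [ 0.4797 -0.2024  0.1065] F [-0.1  0.6  0.7] M [-0.1   0.04 -0.01] w 0.087
jaw [ 0.9939  0.1101 -0.0063] fing [-0.0067  0.003  -1.    ] jawyaw 6.32 q [-0.61  0.57  1.79 -0.    0.79 -0.72]
```

View pics/s2.png

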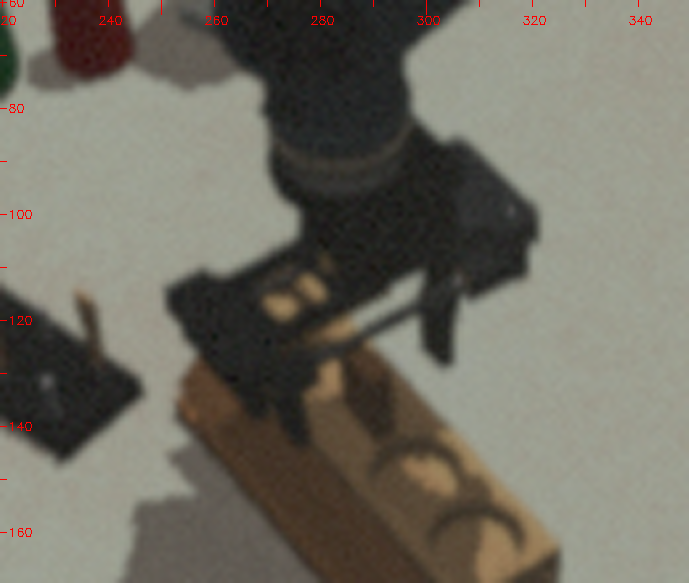

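Request:
{"method": "jog_arm", "body": {"increments": [[[0, 0, 0, 0, 0, -0.001, 0], [0, 0, 0, 0, 0, -0.001, 0.4], [0, 0, 0, 0, 0, -0.001, 0.8], [0, 0, 0, 0, 0, -0.001, 1], [0, 0, 0, 0, 0, -0.001, 1], [0, 0, 0, 0, 0, -0.001, 1], [0, 0, 0, 0, 0, -0.001, 1], [0, 0, 0, 0, 0, -0.001, 1]]], "squeeze": 45}}

```text
time: 4.1
position: [0.4799, -0.2026, 0.1059]
tool_rot: [0.528, -0.474, 0.469, -0.526]
ft_force: [-0.6, 0.9, -0.5]
grip_width: 0.0307
```

```bash
python3 st.py
```

```text
t 4.1 p [ 0.4799 -0.2026  0.1059] F [-0.6  0.9 -0.5] M [-0.14  0.03  0.02] w 0.0307
jaw [ 0.9939  0.1101 -0.0057] fing [-0.006   0.0025 -1.    ] jawyaw 6.32 q [-0.61  0.57  1.79 -0.    0.79 -0.72]
```

Request:
{"method": "jog_arm", "body": {"increments": [[[0, 0, 0, 0, 0, 0, 1], [0, 0, 0, 0, 0, 0, 1], [0, 0, 0, 0, 0, 0, 1], [0, 0, 0, 0, 0, 0, 1], [0, 0, 0, 0, 0, 0, 1], [0, 0, 0, 0, 0, 0, 1]]]}}

```text
time: 4.7
position: [0.4795, -0.2025, 0.1058]
tool_rot: [0.528, -0.474, 0.469, -0.526]
ft_force: [-2.2, -1.2, 1.4]
grip_width: 0.0136
```

```bash
python3 st.py
```

```text
t 4.7 p [ 0.4795 -0.2025  0.1058] F [-2.2 -1.2  1.4] M [-0.19  0.35 -0.01] w 0.0136
jaw [ 0.9939  0.1102 -0.0064] fing [-0.0068  0.0027 -1.    ] jawyaw 6.33 q [-0.61  0.57  1.79 -0.    0.79 -0.72]
```

```bash
cat > traj.py <<'E'
from h import *
yaw=np.radians(9.75); O=np.array([.7122,-.0089]); ex=np.array([np.cos(yaw),np.sin(yaw),0]); ey=np.array([-np.sin(yaw),np.cos(yaw),0])
TZ=.1058
def target(th,d,y=0,dx=0,dz=0):
    # tip in board (-.007-d, .110+d)
    tip=np.array([-.007-d+dx,.110+d+dz]); rel=np.array([-.059,TZ-.050]); t=np.radians(th)
    r=np.array([np.cos(t)*rel[0]+np.sin(t)*rel[1],-np.sin(t)*rel[0]+np.cos(t)*rel[1]])
    p=tip+r
    pos=np.r_[O,0]+p[0]*ex+y*ey+[0,0,p[1]]
    R=Ro.from_rotvec(np.radians(th)*ey)*Ro.from_matrix(np.c_[np.cross([0,0,-1],ex),[0,0,-1],ex])
    return pos,R
def go(th,d,**k):
    p,R=target(th,d,**k); o=get_obs()
    rv=(R*Ro.from_quat(o['tool_rot']).inv()).as_rotvec(degrees=True)
    print(th,round(d,4),k,"turn",rv.round(2),"shift",(p-o['position']).round(4),"abs",p.round(4))
E
python3 - <<'E'
from traj import *
go(0,.06);go(17,.06);go(17,.03);go(17,.004);go(0,.004);go(0,0)
E
```

```text
0 0.06 {} turn [-0.14 -0.39  3.43] shift [0.1085 0.1723 0.12  ] abs [ 0.588  -0.0302  0.2258]
17 0.06 {} turn [-2.52 16.44  3.43] shift [0.1271 0.1755 0.1348] abs [ 0.6066 -0.027   0.2406]
17 0.03 {} turn [-2.52 16.44  3.43] shift [0.1567 0.1806 0.1048] abs [ 0.6362 -0.022   0.2106]
17 0.004 {} turn [-2.52 16.44  3.43] shift [0.1823 0.185  0.0788] abs [ 0.6618 -0.0176  0.1846]
0 0.004 {} turn [-0.14 -0.39  3.43] shift [0.1637 0.1818 0.064 ] abs [ 0.6432 -0.0208  0.1698]
0 0 {} turn [-0.14 -0.39  3.43] shift [0.1677 0.1825 0.06  ] abs [ 0.6472 -0.0201  0.1658]
```

Request:
{"method": "jog_arm", "body": {"increments": [[[0, 0, 0, 0, 0, 0.005, 1], [0, 0, 0, 0, 0, 0.01, 1], [0, 0, 0, 0, 0, 0.02, 1], [0, 0, 0, 0, 0, 0.035, 1], [0, 0, 0, 0, 0, 0.05, 1], [0, 0, 0, 0, 0, 0.06, 1]]]}}

```text
time: 5.3
position: [0.4799, -0.2026, 0.1672]
tool_rot: [0.528, -0.474, 0.47, -0.526]
ft_force: [0.2, 1.3, -5.6]
grip_width: 0.0137
```

```bash
python3 st.py;python3 - <<'E'
from h import *
for n in("scene","top"):
    im=camera(n)[:,:,::-1].copy(); cv2.imwrite(f"pics/{n}3.png",im)
crop(cv2.imread("pics/scene3.png"),220,20,140,130,4.5,"pics/s3.png")
E
```

```text
t 5.3 p [ 0.4799 -0.2026  0.1672] F [ 0.2  1.3 -5.6] M [-0.11  0.15 -0.01] w 0.0137
jaw [ 0.9939  0.1103 -0.0052] fing [-0.0054  0.002  -1.    ] jawyaw 6.33 q [-0.61  0.47  1.74 -0.    0.93 -0.72]
```

View pics/s3.png

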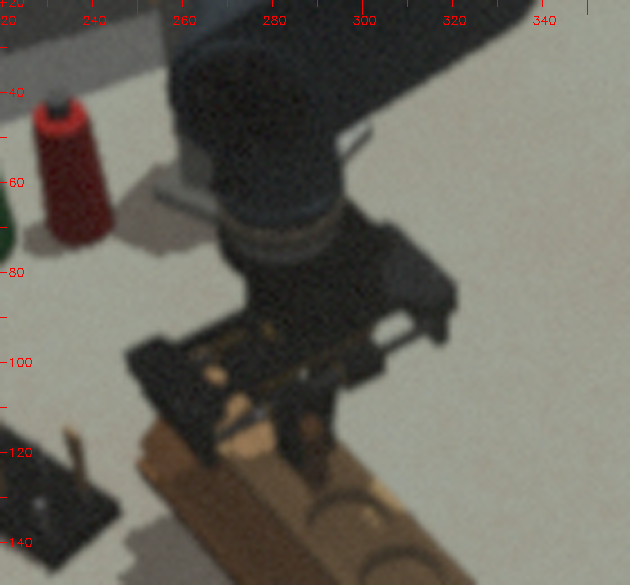

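The rack is lifted and held level. Next I move it to the pre-hang pose.

Request:
{"method": "jog_arm", "body": {"increments": [[[0, 0, 0, 0, 0.01, 0.03, 1], [0, 0, 0.5, 0, 0.03, 0.06, 1], [0, 0, 1, 0.01, 0.06, 0.075, 1], [0, 0, 1.5, 0.02, 0.09, 0.075, 1], [0, 0, 2, 0.035, 0.12, 0.075, 1], [0, 0, 2.5, 0.05, 0.145, 0.075, 1], [0, 0, 3, 0.065, 0.165, 0.075, 1], [0, 0, 3.4, 0.08, 0.172, 0.075, 1]]]}}

```text
time: 6.2
position: [0.5596, -0.0283, 0.2414]
tool_rot: [0.542, -0.457, 0.453, -0.54]
ft_force: [0.5, -0.8, -6.9]
grip_width: 0.014
```

```bash
python3 st.py; python3 - <<'E'
from traj import *
go(0,.06);go(17,.06)
E
```

```text
t 6.2 p [ 0.5596 -0.0283  0.2414] F [ 0.5 -0.8 -6.9] M [-0.18  0.12  0.03] w 0.014
jaw [ 0.9852  0.1715 -0.0061] fing [-0.0066  0.0023 -1.    ] jawyaw 9.88 q [-0.25  0.42  1.57  0.    1.16 -0.42]
0 0.06 {} turn [-0.13 -0.38 -0.13] shift [ 0.0284 -0.002  -0.0156] abs [ 0.588  -0.0302  0.2258]
17 0.06 {} turn [-3.03 16.37 -0.1 ] shift [ 0.047   0.0012 -0.0008] abs [ 0.6066 -0.027   0.2406]
```

Request:
{"method": "jog_arm", "body": {"increments": [[[-0.4, 2.4, 0, 0.007, 0, 0.003, 1], [-0.9, 4.8, 0, 0.014, 0, 0.005, 1], [-1.3, 7.2, 0, 0.021, 0, 0.006, 1], [-1.7, 9.6, 0, 0.028, 0, 0.006, 1], [-2.1, 12, 0, 0.034, 0, 0.004, 1], [-2.5, 14.4, 0, 0.04, 0.001, 0.002, 1], [-2.9, 16.7, 0, 0.047, 0.001, 0, 1], [-2.9, 16.7, 0, 0.047, 0.001, -0.001, 1]]]}}

```text
time: 7.0
position: [0.6081, -0.027, 0.238]
tool_rot: [0.615, -0.519, 0.38, -0.455]
ft_force: [0.2, -0.8, -7.7]
grip_width: 0.0135
```

```bash
python3 st.py; python3 - <<'E'
from traj import *
go(17,.06);go(17,.03)
for n in("scene","top"):
    im=camera(n)[:,:,::-1].copy(); cv2.imwrite(f"pics/{n}4.png",im)
crop(cv2.imread("pics/scene4.png"),170,100,170,150,4,"pics/s4.png")
crop(cv2.imread("pics/top4.png"),270,100,130,100,6,"pics/t4.png")
E
```

```text
t 7.0 p [ 0.6081 -0.027   0.238 ] F [ 0.2 -0.8 -7.7] M [ 0.03 -0.54  0.03] w 0.0135
jaw [ 0.9406  0.1645 -0.2968] fing [-0.2931 -0.0469 -0.9549] jawyaw 9.92 q [-0.18  0.63  1.23 -0.1   1.57 -0.34]
17 0.06 {} turn [-0.19 -0.3  -0.1 ] shift [-0.0015 -0.0001  0.0026] abs [ 0.6066 -0.027   0.2406]
17 0.03 {} turn [-0.19 -0.3  -0.1 ] shift [ 0.0281  0.005  -0.0274] abs [ 0.6362 -0.022   0.2106]
```

View pics/s4.png

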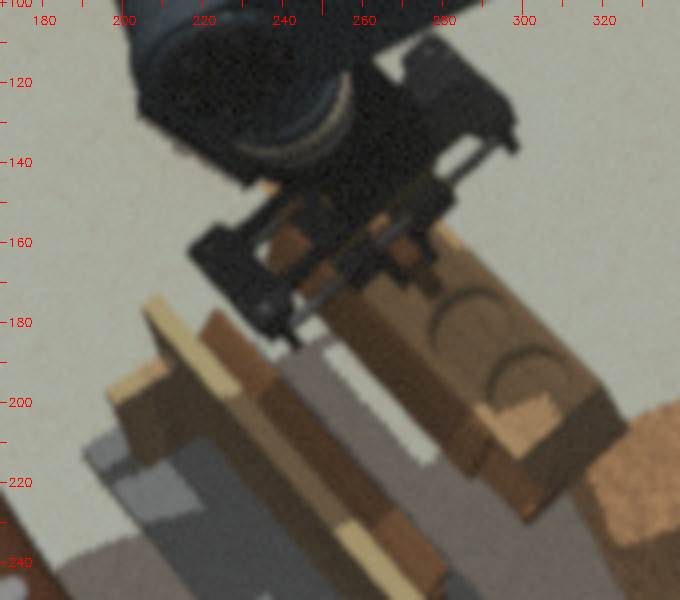

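View pics/t4.png

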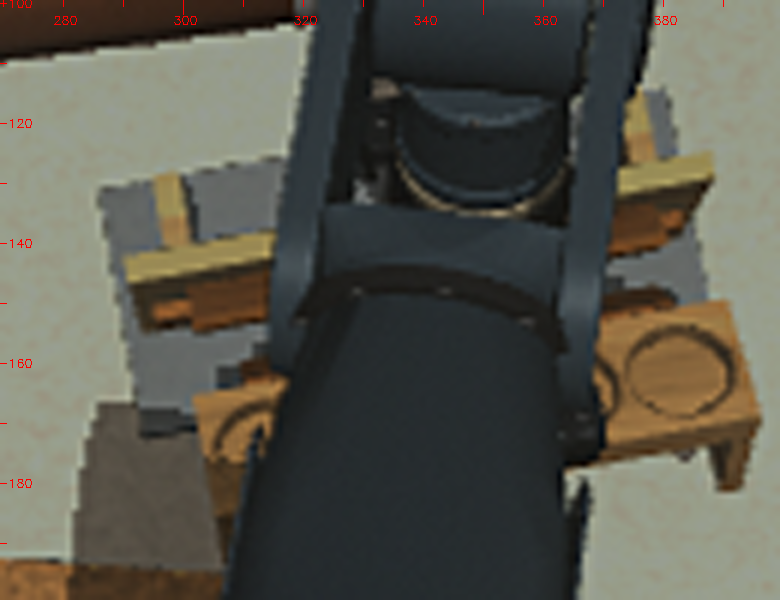

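```bash
cat >> traj.py <<'E'
def rackpt(p,o=None):
    "world of rack-frame point given grip (tool 0.38deg off ignored via Rg)"
    o=o or get_obs(); T=Ro.from_quat(o['tool_rot']).as_matrix()
    Rt=np.c_[T[:,2],np.cross(-T[:,1],T[:,2]),-T[:,1]]   # rack axes
    Rt=Rt@Ro.from_euler('y',-0.38,degrees=True).as_matrix()
    return o['position']+Rt@(np.array(p)-[0,0,TZ])
E
python3 - <<'E'
from traj import *
o=get_obs()
for y in(-.136,.136):
  for x,z in((.034,.084),(-.034,.084),(.034,.062),(-.034,.062)):
    X=rackpt((x,y,z),o); print((x,y,z),X.round(4),"scene",proj("scene",X).round(1),"top",proj("top",X).round(1))
for y in (-.11,.11):
    X=rackpt((.065,y,.056),o); print("strip",X.round(4),proj("scene",X).round(1),proj("top",X).round(1))
E
python3 -c "
from h import *
crop(cv2.imread('pics/scene4.png'),255,160,85,75,7.8,'pics/s4b.png')"
```

```text
(0.034, -0.136, 0.084) [ 0.6551 -0.1564  0.2076] scene [235.3 145.2] top [390.5 148.8]
(-0.034, -0.136, 0.084) [ 0.591  -0.1676  0.2275] scene [254.7 127.9] top [396.3 168.5]
(0.034, -0.136, 0.062) [ 0.6487 -0.1574  0.1866] scene [238.6 149.1] top [389.7 152.5]
(-0.034, -0.136, 0.062) [ 0.5847 -0.1686  0.2064] scene [257.7 132.1] top [395.3 171.9]
(0.034, 0.136, 0.084) [0.6086 0.1116 0.2088] scene [300.  213.5] top [301.4 165. ]
(-0.034, 0.136, 0.084) [0.5446 0.1004 0.2287] scene [321.1 194.2] top [305.2 185.1]
(0.034, 0.136, 0.062) [0.6023 0.1106 0.1878] scene [302.4 216.6] top [302.1 168.4]
(-0.034, 0.136, 0.062) [0.5382 0.0994 0.2076] scene [323.2 197.6] top [305.7 188.3]
strip [ 0.6718 -0.127   0.1719] [236.2 163.8] [378.8 146.4]
strip [0.6342 0.0898 0.1729] [287. 219.] [308.9 159.1]
```

View pics/s4b.png

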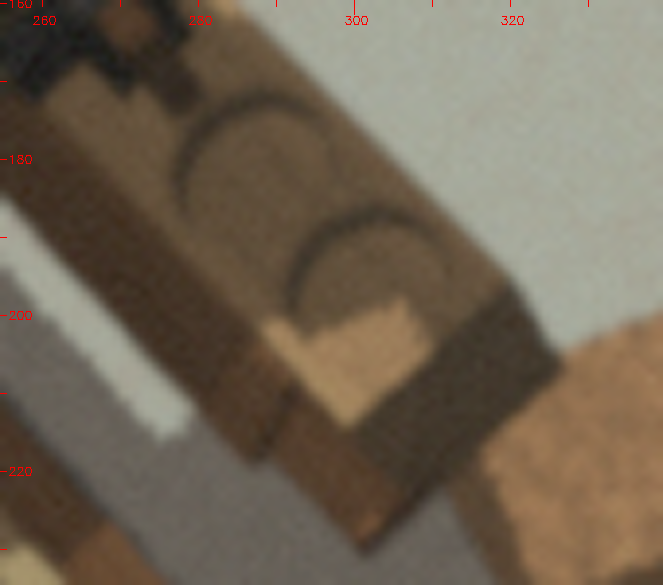

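The predicted deck and strip corners match both views within about 1–2 px, so the rack hasn't slipped in the grip. I'll go down the slope.

Request:
{"method": "jog_arm", "body": {"increments": [[[0, -0.2, 0, 0.005, 0.001, -0.005, 1], [0, -0.2, 0, 0.012, 0.002, -0.011, 1], [0, -0.2, 0, 0.018, 0.003, -0.017, 1], [0, -0.2, 0, 0.023, 0.004, -0.022, 1], [0, -0.2, 0, 0.028, 0.005, -0.027, 1], [0, -0.2, 0, 0.028, 0.005, -0.027, 1]]]}}

```text
time: 7.7
position: [0.6345, -0.0218, 0.2107]
tool_rot: [0.615, -0.519, 0.381, -0.455]
ft_force: [-0.5, 0.6, -6.9]
grip_width: 0.0136
```

```bash
python3 st.py; python3 - <<'E'
from traj import *
go(17,.02);go(17,.01)
E
```

```text
t 7.7 p [ 0.6345 -0.0218  0.2107] F [-0.5  0.6 -6.9] M [ 0.03 -0.46  0.05] w 0.0136
jaw [ 0.9409  0.1645 -0.2961] fing [-0.2925 -0.0464 -0.9551] jawyaw 9.92 q [-0.16  0.69  1.18 -0.09  1.56 -0.32]
17 0.02 {} turn [-0.21 -0.27 -0.09] shift [ 0.0116  0.0016 -0.0101] abs [ 0.6461 -0.0203  0.2006]
17 0.01 {} turn [-0.21 -0.27 -0.09] shift [ 0.0214  0.0032 -0.0201] abs [ 0.6559 -0.0186  0.1906]
```

Request:
{"method": "jog_arm", "body": {"increments": [[[0, 0, 0, 0.004, 0.001, -0.003, 1], [0, 0, 0, 0.007, 0.001, -0.006, 1], [0, 0, 0, 0.01, 0.001, -0.009, 1], [0, 0, 0, 0.013, 0.002, -0.012, 1], [0, 0, 0, 0.016, 0.002, -0.015, 1], [0, 0, 0, 0.019, 0.003, -0.018, 1], [0, 0, 0, 0.0215, 0.003, -0.02, 1], [0, 0, 0, 0.0215, 0.003, -0.02, 1]]]}}

```text
time: 8.5
position: [0.6513, -0.0193, 0.1964]
tool_rot: [0.618, -0.522, 0.378, -0.451]
ft_force: [-12.8, -0.4, 15.5]
grip_width: 0.0139
```

```bash
python3 st.py; python3 - <<'E'
from traj import *
go(17,.01);go(17,.004)
for n in("scene","top"):
    im=camera(n)[:,:,::-1].copy(); cv2.imwrite(f"pics/{n}5.png",im)
crop(cv2.imread("pics/scene5.png"),170,130,150,150,4,"pics/s5.png")
crop(cv2.imread("pics/top5.png"),270,100,130,100,6,"pics/t5.png")
E
```

```text
t 8.5 p [ 0.6513 -0.0193  0.1964] F [-12.8  -0.4  15.5] M [-0.19  2.76 -0.09] w 0.0139
jaw [ 0.9373  0.1631 -0.308 ] fing [-0.3042 -0.0485 -0.9514] jawyaw 9.87 q [-0.16  0.74  1.13 -0.1   1.57 -0.31]
17 0.01 {} turn [-0.07 -0.96 -0.05] shift [ 0.0047  0.0007 -0.0058] abs [ 0.6559 -0.0186  0.1906]
17 0.004 {} turn [-0.07 -0.96 -0.05] shift [ 0.0106  0.0017 -0.0118] abs [ 0.6618 -0.0176  0.1846]
```

View pics/s5.png

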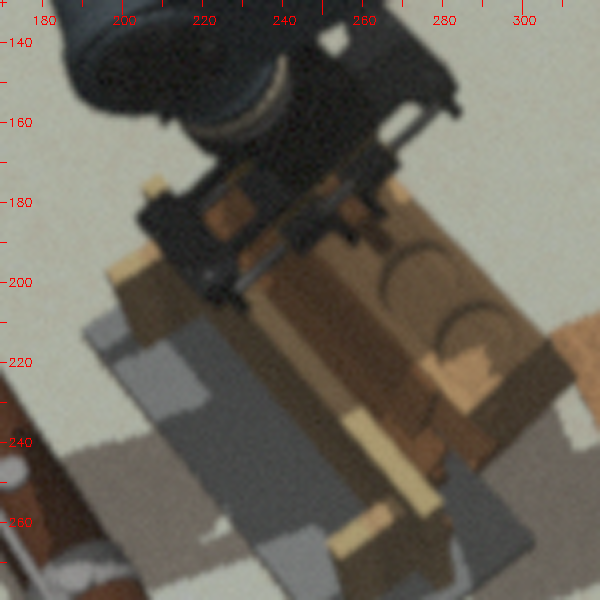

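View pics/t5.png

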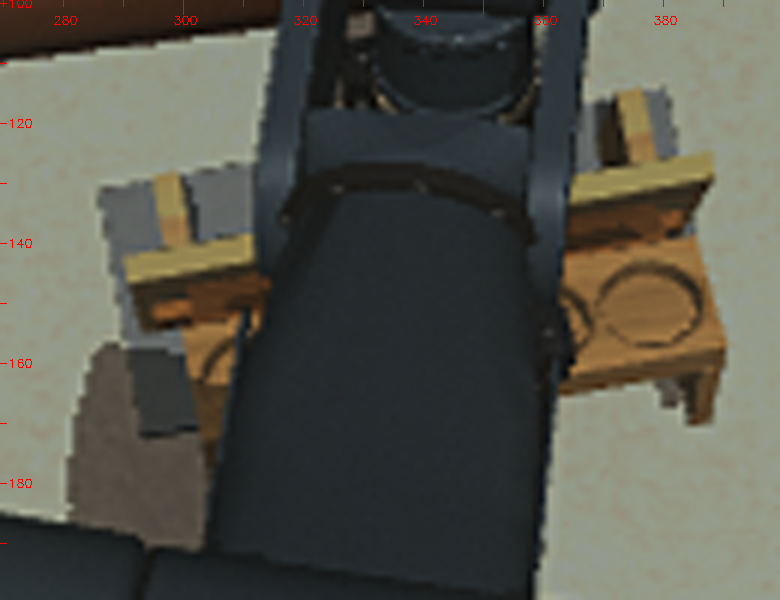

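The tip caught the lip's end face: Fx −13 N, Fz about +22 N, at d≈15 mm. I'll back off, raise 4–5 mm and pass over it.

Request:
{"method": "jog_arm", "body": {"increments": [[[0, 0, 0, -0.003, 0, 0.005, 1], [0, 0, 0, -0.006, -0.001, 0.009, 1], [0, 0, 0, -0.008, -0.001, 0.012, 1], [0, 0, 0, -0.008, -0.001, 0.012, 1], [0, 0, 0, -0.008, -0.001, 0.012, 1]]]}}

```text
time: 9.1
position: [0.6434, -0.0203, 0.2078]
tool_rot: [0.618, -0.522, 0.378, -0.451]
ft_force: [0.7, 0.8, -6.2]
grip_width: 0.0139
```

```bash
python3 st.py; python3 - <<'E'
from traj import *
go(17,.02,dz=.005);go(17,.012,dz=.005);go(17,.007,dz=.005)
for n in("scene","top"):
    im=camera(n)[:,:,::-1].copy(); cv2.imwrite(f"pics/{n}6.png",im)
crop(cv2.imread('pics/scene6.png'),255,160,85,75,7.8,'pics/s6b.png')
o=get_obs()
for y in(-.136,.136):
  for x,z in((.034,.084),(-.034,.084)):
    X=rackpt((x,y,z),o); print((x,y,z),X.round(4),"scene",proj("scene",X).round(1),"top",proj("top",X).round(1))
X=rackpt((.065,.11,.056),o); print("strip",X.round(4),proj("scene",X).round(1),proj("top",X).round(1))
E
```

```text
t 9.1 p [ 0.6434 -0.0203  0.2078] F [ 0.7  0.8 -6.2] M [ 0.07 -0.49  0.02] w 0.0139
jaw [ 0.9374  0.1632 -0.3075] fing [-0.3037 -0.0484 -0.9515] jawyaw 9.88 q [-0.16  0.71  1.15 -0.1   1.58 -0.32]
17 0.02 {'dz': 0.005} turn [-0.09 -0.94 -0.05] shift [ 0.0027  0.     -0.0022] abs [ 0.6461 -0.0203  0.2056]
17 0.012 {'dz': 0.005} turn [-0.09 -0.94 -0.05] shift [ 0.0106  0.0014 -0.0102] abs [ 0.6539 -0.0189  0.1976]
17 0.007 {'dz': 0.005} turn [-0.09 -0.94 -0.05] shift [ 0.0155  0.0022 -0.0152] abs [ 0.6589 -0.0181  0.1926]
(0.034, -0.136, 0.084) [ 0.6919 -0.1497  0.1761] scene [225.5 159.9] top [386.1 139.7]
(-0.034, -0.136, 0.084) [ 0.628  -0.1609  0.1966] scene [244.6 142.7] top [391.6 158.4]
(0.034, 0.136, 0.084) [0.6455 0.1183 0.1773] scene [288.3 229. ] top [299.6 155.3]
(-0.034, 0.136, 0.084) [0.5817 0.1072 0.1978] scene [309.1 209.7] top [303.1 174.5]
strip [0.6707 0.0964 0.1411] [276.  233.9] [307.  149.9]
```

View pics/s6b.png

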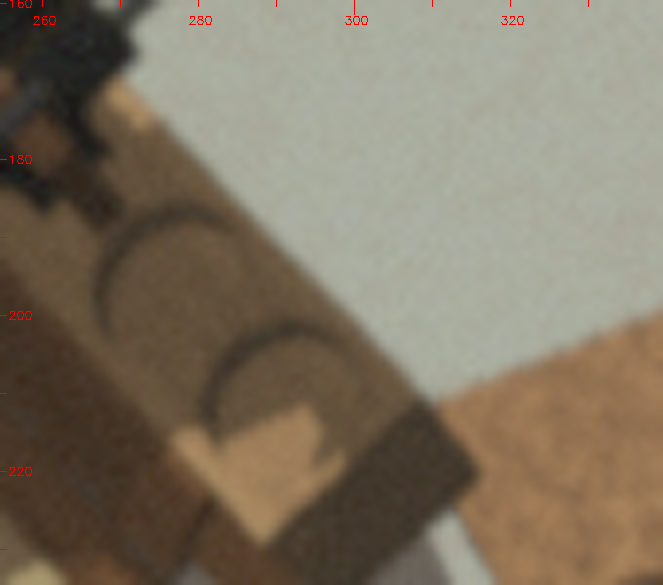

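Request:
{"method": "jog_arm", "body": {"increments": [[[0, -0.3, 0, 0.003, 0, -0.001, 1], [0, -0.6, 0, 0.005, 0.0005, -0.003, 1], [0, -0.6, 0, 0.007, 0.001, -0.005, 1], [0, -0.6, 0, 0.009, 0.001, -0.007, 1], [0, -0.6, 0, 0.0105, 0.0015, -0.009, 1], [0, -0.6, 0, 0.0115, 0.0015, -0.01, 1], [0, -0.6, 0, 0.0115, 0.0015, -0.01, 1]]]}}

```text
time: 9.9
position: [0.6548, -0.0188, 0.1974]
tool_rot: [0.616, -0.52, 0.381, -0.454]
ft_force: [-0.7, 0.1, -6.6]
grip_width: 0.0138
```

```bash
python3 st.py; python3 - <<'E'
from traj import *
go(17,.012,dz=.005);go(17,.007,dz=.005)
o=get_obs()
t=rackpt((.059,0,.05),o)-np.r_[O,0]; print("tip board",t@ex,t@ey,t[2])
E
```

```text
t 9.9 p [ 0.6548 -0.0188  0.1974] F [-0.7  0.1 -6.6] M [ 0.01 -0.46 -0.01] w 0.0138
jaw [ 0.9403  0.1634 -0.2986] fing [-0.2947 -0.0483 -0.9544] jawyaw 9.86 q [-0.15  0.73  1.13 -0.09  1.57 -0.31]
17 0.012 {'dz': 0.005} turn [-0.09 -0.39 -0.06] shift [-0.0008 -0.0002  0.0002] abs [ 0.6539 -0.0189  0.1976]
17 0.007 {'dz': 0.005} turn [-0.09 -0.39 -0.06] shift [ 0.0041  0.0007 -0.0048] abs [ 0.6589 -0.0181  0.1926]
tip board -0.018141395037778726 0.00024216716680866974 0.12675492786970383
```

Request:
{"method": "jog_arm", "body": {"increments": [[[0, 0, 0, 0.001, 0, -0.002, 1], [0, 0, 0, 0.002, 0, -0.004, 1], [0, 0, 0, 0.004, 0.0005, -0.006, 1], [0, 0, 0, 0.005, 0.001, -0.008, 1], [0, 0, 0, 0.006, 0.001, -0.0095, 1], [0, 0, 0, 0.0065, 0.001, -0.01, 1], [0, 0, 0, 0.0065, 0.001, -0.01, 1]]]}}

```text
time: 10.6
position: [0.6613, -0.0177, 0.1872]
tool_rot: [0.616, -0.52, 0.381, -0.454]
ft_force: [0.5, 1.6, -6.0]
grip_width: 0.014
```

```bash
cat > tip.py <<'E'
from traj import *
o=get_obs()
for nm,p in(("tip",(.059,0,.05)),("origin",(0,0,0)),("batten top",(.057,0,.015))):
    t=rackpt(p,o)-np.r_[O,0]; print(nm,np.round(1000*np.array([t@ex,t@ey,t[2]]),1))
T=Ro.from_quat(o['tool_rot']).as_matrix(); print("tilt",np.degrees(np.arcsin(-T[2,2]))-.38)
E
python3 st.py; python3 tip.py
```

```text
t 10.6 p [ 0.6613 -0.0177  0.1872] F [ 0.5  1.6 -6. ] M [-0.02 -0.44  0.02] w 0.014
jaw [ 0.9402  0.1634 -0.2988] fing [-0.2949 -0.0483 -0.9543] jawyaw 9.86 q [-0.15  0.75  1.12 -0.09  1.56 -0.31]
tip [-1.160e+01  1.000e-01  1.166e+02]
origin [-82.6   0.2  86. ]
batten top [-23.7   0.2  83.7]
tilt 17.006417568354987
```

Request:
{"method": "jog_arm", "body": {"increments": [[[0, 0, 0, 0.001, 0, -0.001, 1], [0, 0, 0, 0.0015, 0, -0.002, 1], [0, 0, 0, 0.0015, 0, -0.002, 1], [0, 0, 0, 0.0015, 0, -0.002, 1]]]}}

```text
time: 11.0
position: [0.6627, -0.0177, 0.1852]
tool_rot: [0.616, -0.52, 0.38, -0.454]
ft_force: [0.2, 0.1, -6.7]
grip_width: 0.0137
```

```bash
python3 st.py; python3 tip.py; python3 - <<'E'
from traj import *
# tip hold at board (-10,115): d=.003 ,dz=.002
for th in(14,11,8,5,2,0,-.38): go(th,.003,dz=.002)
E
```

```text
t 11.0 p [ 0.6627 -0.0177  0.1852] F [ 0.2  0.1 -6.7] M [ 0.07 -0.51  0.  ] w 0.0137
jaw [ 0.9402  0.1634 -0.299 ] fing [-0.295  -0.0483 -0.9543] jawyaw 9.86 q [-0.15  0.76  1.11 -0.09  1.56 -0.31]
tip [-1.020e+01 -1.000e-01  1.145e+02]
origin [-81.2  -0.1  84. ]
batten top [-22.3   0.   81.7]
tilt 17.01486783244794
14 0.003 {'dz': 0.002} turn [ 0.42 -3.37 -0.06] shift [-0.0035 -0.0003 -0.0018] abs [ 0.6592 -0.018   0.1834]
11 0.003 {'dz': 0.002} turn [ 0.93 -6.33 -0.07] shift [-0.007  -0.0009 -0.0041] abs [ 0.6558 -0.0186  0.181 ]
8 0.003 {'dz': 0.002} turn [ 1.44 -9.29 -0.07] shift [-0.0103 -0.0015 -0.0067] abs [ 0.6524 -0.0192  0.1785]
5 0.003 {'dz': 0.002} turn [  1.95 -12.24  -0.08] shift [-0.0135 -0.002  -0.0094] abs [ 0.6492 -0.0197  0.1757]
2 0.003 {'dz': 0.002} turn [  2.46 -15.2   -0.08] shift [-0.0166 -0.0025 -0.0123] abs [ 0.6462 -0.0202  0.1728]
0 0.003 {'dz': 0.002} turn [  2.8  -17.17  -0.08] shift [-0.0185 -0.0029 -0.0144] abs [ 0.6442 -0.0206  0.1708]
-0.38 0.003 {'dz': 0.002} turn [  2.86 -17.54  -0.08] shift [-0.0189 -0.0029 -0.0148] abs [ 0.6438 -0.0206  0.1704]
```

Request:
{"method": "jog_arm", "body": {"increments": [[[0.2, -1.2, 0, -0.0012, 0, -0.0005, 1], [0.4, -2.4, 0, -0.0024, 0, -0.001, 1], [0.5, -3.5, 0, -0.0035, -0.0003, -0.0018, 1], [0.75, -5, 0, -0.0053, -0.0006, -0.003, 1], [0.95, -6.5, 0, -0.007, -0.001, -0.0041, 1], [1.2, -8, 0, -0.0088, -0.0012, -0.0054, 1], [1.45, -9.3, 0, -0.0103, -0.0015, -0.0067, 1], [1.45, -9.3, 0, -0.0103, -0.0015, -0.0067, 1]]]}}

```text
time: 11.8
position: [0.6513, -0.0193, 0.1787]
tool_rot: [0.577, -0.486, 0.422, -0.502]
ft_force: [-0.0, -0.5, -6.1]
grip_width: 0.014
```

```bash
python3 st.py; python3 tip.py; python3 - <<'E'
from traj import *
for th in(5,2.4,.38): go(th,.003,dz=.002)
E
```

```text
t 11.8 p [ 0.6513 -0.0193  0.1787] F [-0.  -0.5 -6.1] M [ 0.03 -0.14  0.03] w 0.014
jaw [ 0.9757  0.1685 -0.1402] fing [-0.1382 -0.0235 -0.9901] jawyaw 9.8 q [-0.18  0.67  1.29 -0.05  1.32 -0.33]
tip [-1.080e+01  1.000e-01  1.155e+02]
origin [-76.    0.1  73.9]
batten top [-17.5   0.1  81.1]
tilt 7.678889857419329
5 0.003 {'dz': 0.002} turn [ 0.5  -3.02 -0.05] shift [-0.0021 -0.0004 -0.003 ] abs [ 0.6492 -0.0197  0.1757]
2.4 0.003 {'dz': 0.002} turn [ 0.94 -5.58 -0.05] shift [-0.0047 -0.0008 -0.0055] abs [ 0.6466 -0.0202  0.1732]
0.38 0.003 {'dz': 0.002} turn [ 1.28 -7.57 -0.05] shift [-0.0067 -0.0012 -0.0075] abs [ 0.6446 -0.0205  0.1712]
```

Free of contact. I'll level the rest of the way.

Request:
{"method": "jog_arm", "body": {"increments": [[[0.2, -1.2, 0, -0.001, 0, -0.0012, 1], [0.4, -2.4, 0, -0.0018, -0.0003, -0.0024, 1], [0.6, -3.6, 0, -0.003, -0.0005, -0.0036, 1], [0.8, -4.8, 0, -0.004, -0.0007, -0.005, 1], [1, -6, 0, -0.0052, -0.001, -0.006, 1], [1.2, -7, 0, -0.0062, -0.001, -0.007, 1], [1.3, -7.6, 0, -0.0067, -0.0012, -0.0075, 1], [1.3, -7.6, 0, -0.0067, -0.0012, -0.0075, 1]]]}}

```text
time: 12.6
position: [0.644, -0.0206, 0.1712]
tool_rot: [0.543, -0.457, 0.454, -0.539]
ft_force: [-0.1, 0.4, -6.5]
grip_width: 0.0137
```

```bash
python3 st.py; python3 tip.py; python3 - <<'E'
from traj import *
for d in(.003,.001,0): go(.38,d)
for n in("scene","top"):
    im=camera(n)[:,:,::-1].copy(); cv2.imwrite(f"pics/{n}7.png",im)
crop(cv2.imread("pics/scene7.png"),170,150,150,130,4.5,"pics/s7.png")
E
```

```text
t 12.6 p [ 0.644  -0.0206  0.1712] F [-0.1  0.4 -6.5] M [-0.06  0.13  0.  ] w 0.0137
jaw [ 0.9854  0.1701 -0.0072] fing [-7.1e-03 -9.0e-04 -1.0e+00] jawyaw 9.79 q [-0.2   0.61  1.42 -0.    1.11 -0.37]
tip [-1.020e+01  1.000e-01  1.154e+02]
origin [-69.3   0.1  65.4]
batten top [-12.3   0.1  80.4]
tilt 0.030381827656950744
0.38 0.003 {} turn [-0.01 -0.03 -0.04] shift [ 0.0006  0.0001 -0.002 ] abs [ 0.6446 -0.0205  0.1692]
0.38 0.001 {} turn [-0.01 -0.03 -0.04] shift [ 0.0025  0.0004 -0.004 ] abs [ 0.6465 -0.0202  0.1672]
0.38 0 {} turn [-0.01 -0.03 -0.04] shift [ 0.0035  0.0006 -0.005 ] abs [ 0.6475 -0.02    0.1662]
```

View pics/s7.png

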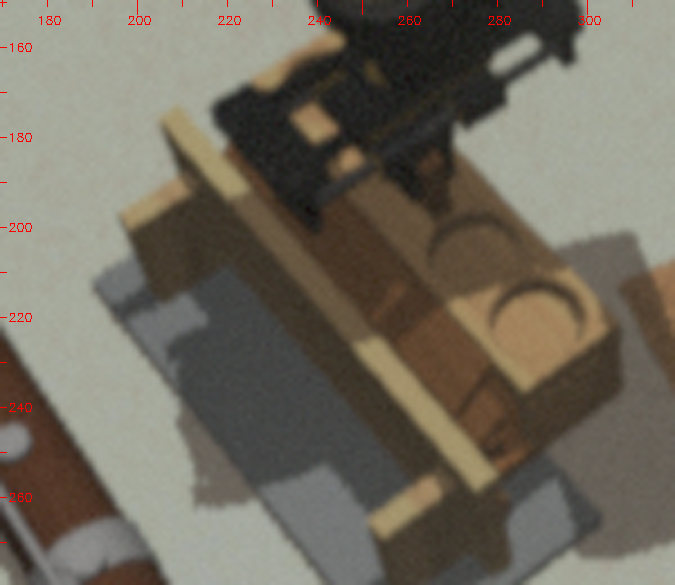

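Request:
{"method": "jog_arm", "body": {"increments": [[[0, 0, 0, 0.0005, 0, -0.001, 1], [0, 0, 0, 0.001, 0, -0.002, 1], [0, 0, 0, 0.0018, 0.0002, -0.003, 1], [0, 0, 0, 0.0025, 0.0004, -0.004, 1], [0, 0, 0, 0.0025, 0.0004, -0.004, 1]]]}}

```text
time: 13.2
position: [0.6474, -0.0201, 0.1671]
tool_rot: [0.542, -0.457, 0.454, -0.539]
ft_force: [0.1, 0.4, -7.2]
grip_width: 0.0141
```

```bash
python3 st.py; python3 tip.py
```

```text
t 13.2 p [ 0.6474 -0.0201  0.1671] F [ 0.1  0.4 -7.2] M [-0.06  0.03 -0.02] w 0.0141
jaw [ 0.9854  0.1702 -0.0061] fing [-6.e-03 -9.e-04 -1.e+00] jawyaw 9.8 q [-0.2   0.62  1.42 -0.    1.11 -0.37]
tip [ -6.7   0.  111.4]
origin [-65.7  -0.   61.3]
batten top [-8.7  0.  76.4]
tilt -0.032038109440127416
```

Still free, 1.3 mm above nominal home. I'll lower straight down a little more until it touches.

Request:
{"method": "jog_arm", "body": {"increments": [[[0, 0, 0, 0, 0, -0.0007, 1], [0, 0, 0, 0, 0, -0.0014, 1], [0, 0, 0, 0, 0, -0.002, 1], [0, 0, 0, 0, 0, -0.002, 1]]]}}

```text
time: 13.6
position: [0.6482, -0.0202, 0.1657]
tool_rot: [0.542, -0.456, 0.455, -0.54]
ft_force: [0.8, 0.5, -4.8]
grip_width: 0.0136
```

```bash
python3 st.py; python3 tip.py
```

```text
t 13.6 p [ 0.6482 -0.0202  0.1657] F [ 0.8  0.5 -4.8] M [ 0.12 -0.22 -0.04] w 0.0136
jaw [ 0.9854  0.1701 -0.0041] fing [-0.004 -0.001 -1.   ] jawyaw 9.79 q [-0.2   0.62  1.42 -0.    1.1  -0.37]
tip [ -5.9  -0.2 110. ]
origin [-64.8  -0.3  59.9]
batten top [-7.8 -0.2 75. ]
tilt -0.14478313003879076
```

Request:
{"method": "jog_arm", "body": {"increments": [[[0, 0, 0, 0, 0, -0.0005, 1], [0, 0, 0, 0, 0, -0.001, 1], [0, 0, 0, 0, 0, -0.001, 0.6], [0, 0, 0, 0, 0, -0.001, 0.4], [0, 0, 0, 0, 0, -0.001, 0.2], [0, 0, 0, 0, 0, -0.001, 0.0], [0, 0, 0, 0, 0, 0, -0.2], [0, 0, 0, 0, 0, 0, -0.2]]], "squeeze": 10}}

```text
time: 14.4
position: [0.6483, -0.0202, 0.1658]
tool_rot: [0.542, -0.456, 0.455, -0.54]
ft_force: [0.4, -0.5, 0.3]
grip_width: 0.048
```

```bash
python3 st.py;  python3 - <<'E'
from h import *
for n in("scene","top"):
    im=camera(n)[:,:,::-1].copy(); cv2.imwrite(f"pics/{n}8.png",im)
crop(cv2.imread("pics/scene8.png"),170,150,150,130,4.5,"pics/s8.png")
E
```

```text
t 14.4 p [ 0.6483 -0.0202  0.1658] F [ 0.4 -0.5  0.3] M [-0.15  0.06 -0.02] w 0.048
jaw [ 0.9854  0.1701 -0.0038] fing [-0.0037 -0.0011 -1.    ] jawyaw 9.79 q [-0.2   0.62  1.42 -0.    1.1  -0.37]
```

View pics/s8.png

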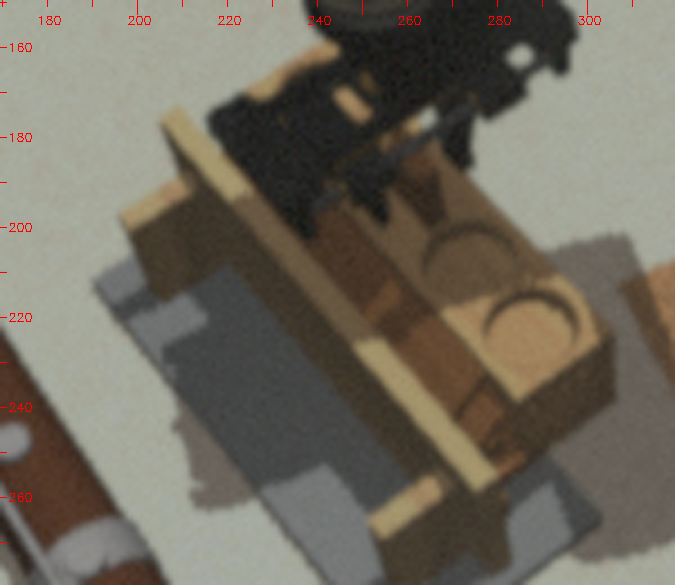

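Request:
{"method": "jog_arm", "body": {"increments": [[[0, 0, 0, 0, 0, 0.01, -0.6], [0, 0, 0, 0, 0, 0.025, -1], [0, 0, 0, 0, 0, 0.045, -1], [0, 0, 0, 0, 0, 0.07, -1], [0, 0, 0, -0.03, 0.03, 0.09, -1], [0, 0, 0, -0.06, 0.07, 0.09, -1], [0, 0, 0, -0.09, 0.11, 0.09, -1], [0, 0, 0, -0.12, 0.15, 0.09, -1]]]}}

```text
time: 15.3
position: [0.5273, 0.1309, 0.2569]
tool_rot: [0.541, -0.456, 0.455, -0.54]
ft_force: [0.4, 0.2, -0.2]
grip_width: 0.0868
```

Request:
{"method": "jog_arm", "body": {"increments": [[[0, 0, 0, -0.03, 0.02, 0, -1], [0, 0, 0, -0.06, 0.06, 0, -1], [0, 0, 0, -0.08, 0.1, 0, -1], [0, 0, 0, -0.08, 0.14, 0, -1], [0, 0, 0, -0.08, 0.18, 0, -1], [0, 0, 0, -0.08, 0.2, 0, -1], [0, 0, 0, -0.08, 0.22, 0, -1], [0, 0, 0, -0.08, 0.22, 0, -1]]]}}

```text
time: 16.1
position: [0.4474, 0.3533, 0.2577]
tool_rot: [-0.541, 0.455, -0.455, 0.541]
ft_force: [-0.3, -0.6, -0.5]
grip_width: 0.0868
```

```bash
python3 st.py;  python3 - <<'E'
from h import *
for n in("scene","top"):
    im=camera(n)[:,:,::-1].copy(); cv2.imwrite(f"pics/{n}9.png",im)
crop(cv2.imread("pics/scene9.png"),170,110,190,150,4.2,"pics/s9.png")
crop(cv2.imread("pics/top9.png"),210,105,190,150,4.2,"pics/t9.png")
E
```

```text
t 16.1 p [0.4474 0.3533 0.2577] F [-0.3 -0.6 -0.5] M [-0.08  0.02  0.04] w 0.0868
jaw [ 9.851e-01  1.719e-01 -1.000e-04] fing [-3.e-04  9.e-04 -1.e+00] jawyaw 9.9 q [0.47 0.41 1.53 0.   1.2  0.3 ]
```

View pics/s9.png

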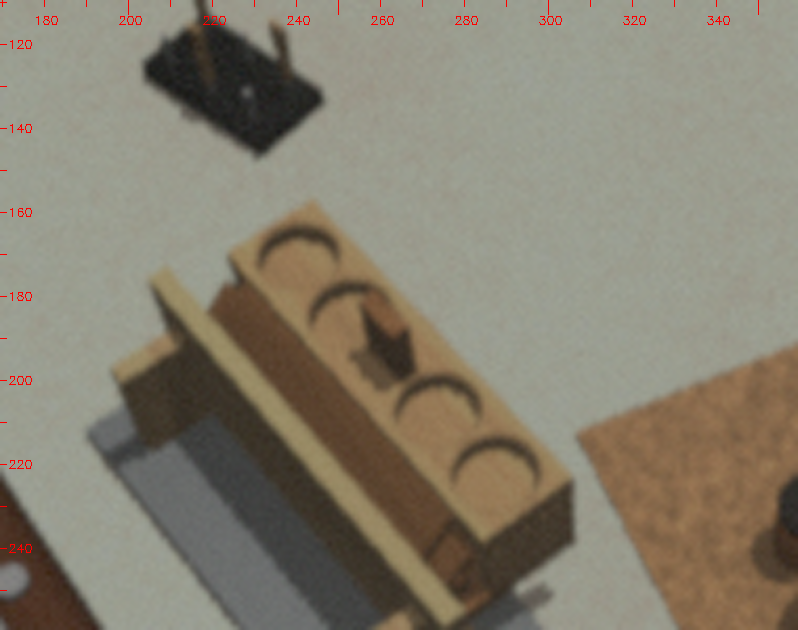

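View pics/t9.png

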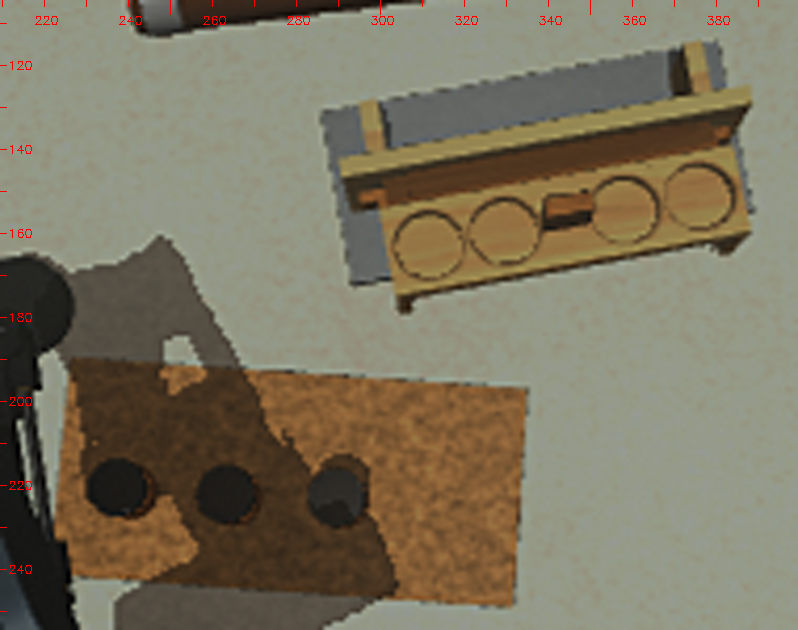

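```bash
cat > deck.py <<'E'
from traj import *
from m import quad
import sys
def deck(k,z=.144):
    for n,box,l in(("top",(295,130,100,45),(10,85,118)),("scene",(220,155,92,88),(10,80,105))):
        d,r,b=quad(n,f"pics/{n}{k}.png",box,l,(32,255,255),z)
        c=np.array(r[0])/1000-O
        print(n,"deck ctr",np.round(r[0],1),"size",np.round(r[1],1),"ang",round(r[2],2),"board frame",(1000*np.array([c@ex[:2],c@ey[:2]])).round(1))
        cv2.imwrite(f"pics/deck_{n}{k}.png",d)
def jars(k):
    for n in("top","scene"):
        im=cv2.imread(f"pics/{n}{k}.png"); 
        x,y,w,h=(222,185,115,65) if n=="top" else (305,185,130,145)
        s=cv2.resize(im[y:y+h,x:x+w],None,fx=4,fy=4,interpolation=cv2.INTER_LINEAR)
        hsv=cv2.cvtColor(s,cv2.COLOR_BGR2HSV); m=cv2.inRange(hsv,(0,0,0),(180,90,75))
        m=cv2.morphologyEx(m,cv2.MORPH_OPEN,np.ones((9,9),np.uint8))
        for c in cv2.findContours(m,cv2.RETR_EXTERNAL,cv2.CHAIN_APPROX_NONE)[0]:
            if cv2.contourArea(c)<400: continue
            px=(c[:,0,:]+.5)/4-.5+[x,y]
            W=np.array([ray(n,u,v,.063)[:2]*1000 for u,v in px]).astype(np.float32)
            (cx,cy),r=cv2.minEnclosingCircle(W); e=cv2.fitEllipse(W)
            print(n,"px",px.mean(0).round(1),"circ",round(cx,1),round(cy,1),"r",round(r,1),"ell",np.round(e[0],1),np.round(e[1],1))
            cv2.drawContours(s,[c],-1,(0,0,255),1)
        cv2.imwrite(f"pics/jars_{n}{k}.png",s)
if __name__=="__main__":
    k=sys.argv[1]
    if 'd' in sys.argv[2]: deck(k)
    if 'j' in sys.argv[2]: jars(k)
E
python3 deck.py 9 d; echo; python3 deck.py 0 j; echo; python3 deck.py 9 j
```

```text
top deck ctr [649.6 -12.8] size [ 85.6 287.8] ang 9.5 board frame [-62.4   6.8]
scene deck ctr [650.1 -18.6] size [ 69.  271.4] ang 9.96 board frame [-62.9   1. ]

top px [290.  222.9] circ 444.4 156.6 r 22.9 ell [444.4 156.9] [41.8 44.1]
top px [263.7 222.3] circ 447.9 243.3 r 23.5 ell [448.1 243.7] [43.3 43.9]
top px [237.8 220.7] circ 454.2 328.7 r 23.0 ell [454.3 328.9] [43.6 43.8]
scene px [396.9 284.3] circ 460.2 333.1 r 24.0 ell [460.4 333.1] [42.5 47.2]
scene px [380.  256.2] circ 453.3 247.9 r 24.2 ell [453.5 248. ] [42.6 47.4]
scene px [363.1 230.6] circ 450.6 162.3 r 24.9 ell [450.4 162.1] [42.5 49. ]

top px [223.7 242.1] circ 386.5 372.6 r 27.0 ell [381.  373.2] [16.6 61.8]
top px [289.8 222.9] circ 444.8 157.1 r 22.7 ell [444.6 157.4] [42.3 44.3]
top px [263.5 222.2] circ 448.3 244.1 r 22.9 ell [448.2 244.2] [42.5 43.5]
top px [237.6 220.7] circ 454.3 329.3 r 23.0 ell [454.3 329.4] [42.9 44.2]
scene px [396.6 284.3] circ 460.8 332.8 r 24.1 ell [460.5 332.7] [43.4 45.7]
scene px [363.6 230.2] circ 448.7 161.8 r 25.8 ell [448.9 162.2] [43.9 49.4]
scene px [412.5 235.3] circ 331.1 206.0 r 153.2 ell [347.5 236.9] [133.6 291. ]
```

View pics/jars_scene0.png

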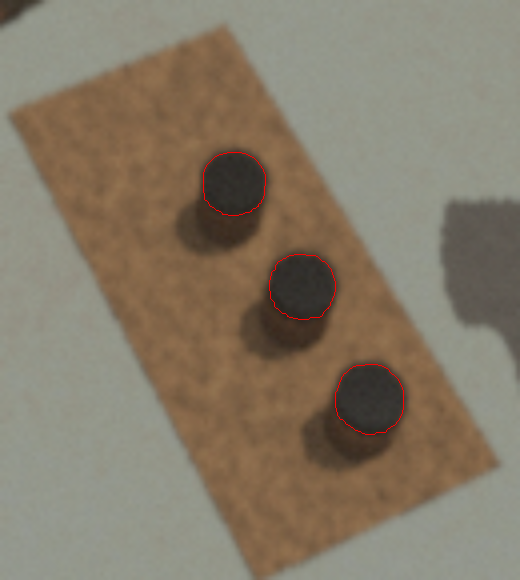

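View pics/jars_top0.png

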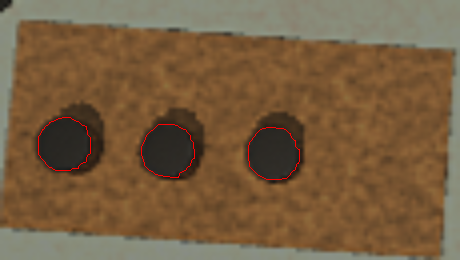

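```bash
python3 - <<'E'
from traj import *
P=[ray("top",u,v,.144)*1000 for u,v in((300.7,153.8),(385,139.7),(388.1,159.7),(304.7,174.5))]
P=np.array(P); print(P.round(1)); print(P.mean(0), np.linalg.norm(P[0]-P[1]),np.linalg.norm(P[1]-P[2]),np.linalg.norm(P[2]-P[3]),np.linalg.norm(P[3]-P[0]))
c=P.mean(0)[:2]/1000-O; print(c@ex[:2],c@ey[:2])
# scene crop corners: 
S=[((x/4.2)+170-.5,(y/4.2)+110-.5) for x,y in((228,256),(314,200),(575,480),(484,545))]  # rear-right(-y), front-right, front-left, rear-left
T=[(385,139.7),(388.1,159.7),(304.7,174.5),(300.7,153.8)]
for s,t in zip(S,T): print("tri",(1000*tri(s,t)).round(1))
for i,y in enumerate((-.104,-.046,.046,.104)): print("pocket",i,(np.array([.6480,-.0202])+y*ey[:2]).round(4), proj("top",[*(np.array([.6480,-.0202])+y*ey[:2]),.144]).round(1),proj("scene",[*(np.array([.6480,-.0202])+y*ey[:2]),.144]).round(1))
E
```

```text
[[ 657.8  116.2  144. ]
 [ 700.4 -151.9  144. ]
 [ 635.5 -159.6  144. ]
 [ 591.3  104.1  144. ]]
[646.26487699 -22.79105466 144.        ] 271.5222966692869 65.32848440686244 267.4046135159985 67.62168145333663
-0.06733520319984204 -0.002524332720437205
tri [ 703.5 -153.9  132.5]
tri [ 637.  -160.7  140.9]
tri [591.5 105.3 136.1]
tri [658.7 117.3 136.1]
pocket 0 [ 0.6656 -0.1227] [376.1 150.5] [240.6 170.3]
pocket 1 [ 0.6558 -0.0655] [358.2 153.8] [253.1 184. ]
pocket 2 [0.6402 0.0251] [329.6 158.9] [273.9 206.8]
pocket 3 [0.6304 0.0823] [311.5 162.2] [287.7 221.9]
```

The rack hangs level at home: both views give the same deck centre and size at z=0.144. Three jars are at about (457,331), (451,246) and (447,159) mm. I'll pick the far-left one first.

Request:
{"method": "jog_arm", "body": {"increments": [[[0, 0, 0, 0.005, -0.011, -0.03, -1], [0, 0, 0, 0.01, -0.0226, -0.06, -1], [0, 0, 0, 0.01, -0.0226, -0.09, -1], [0, 0, 0, 0.01, -0.0226, -0.12, -1], [0, 0, 0, 0.01, -0.0226, -0.145, -1], [0, 0, 0, 0.01, -0.0226, -0.155, -1], [0, 0, 0, 0.01, -0.0226, -0.155, -1]]]}}

```text
time: 16.9
position: [0.4565, 0.327, 0.1013]
tool_rot: [0.542, -0.456, 0.455, -0.539]
ft_force: [-0.1, -0.1, 0.9]
grip_width: 0.0868
```

```bash
python3 st.py;  python3 - <<'E'
from h import *
for n in("scene","top"):
    im=camera(n)[:,:,::-1].copy(); cv2.imwrite(f"pics/{n}10.png",im)
crop(cv2.imread("pics/scene10.png"),310,185,130,150,4,"pics/s10.png")
crop(cv2.imread("pics/top10.png"),200,180,140,80,5,"pics/t10.png")
o=get_obs(); print(proj("scene",o['position']),proj("scene",[.4573,.331,.063]))
E
```

```text
t 16.9 p [0.4565 0.327  0.1013] F [-0.1 -0.1  0.9] M [-0.13  0.05  0.  ] w 0.0868
jaw [ 0.9856  0.1689 -0.0049] fing [-0.0045 -0.0026 -1.    ] jawyaw 9.73 q [ 0.42  0.61  1.69 -0.    0.84  0.25]
[398.98349913 275.71588377] [397.48285116 282.94533717]
```

View pics/s10.png

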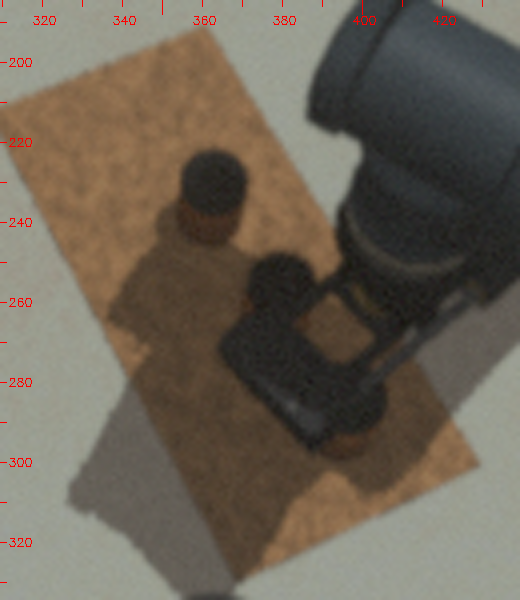

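```bash
python3 - <<'E'
from h import *
o=get_obs(); p=o['position']; j=Ro.from_quat(o['tool_rot']).as_matrix()[:,2]
for s in(-.058,-.0435,.0435,.058): print(s,proj("scene",p+s*j).round(1),proj("top",p+s*j).round(1))
E
```

```text
-0.058 [415.7 261.7] [238.2 236.6]
-0.0435 [411.5 265.2] [237.5 232.1]
0.0435 [386.1 286.5] [233.3 205.4]
0.058 [381.7 290.2] [232.6 201. ]
```

View pics/t10.png

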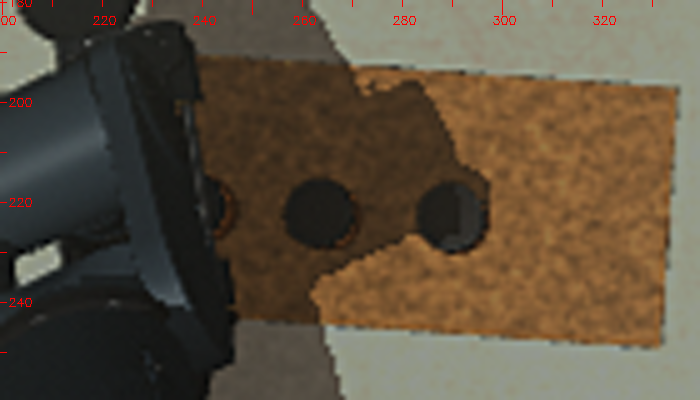

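Request:
{"method": "jog_arm", "body": {"increments": [[[0, 0, 0, 0.001, 0.0035, -0.01, -1], [0, 0, 0, 0.001, 0.0037, -0.03, -1], [0, 0, 0, 0.001, 0.0037, -0.05, -1], [0, 0, 0, 0.001, 0.0037, -0.065, -1], [0, 0, 0, 0.001, 0.0037, -0.074, -1], [0, 0, 0, 0.001, 0.0037, -0.074, -0.5], [0, 0, 0, 0.001, 0.0037, -0.074, 0], [0, 0, 0, 0.001, 0.0037, -0.074, 0]]], "squeeze": 15}}

```text
time: 17.8
position: [0.4597, 0.3322, 0.0302]
tool_rot: [-0.54, 0.455, -0.456, 0.541]
ft_force: [-0.6, 0.3, -0.5]
grip_width: 0.0704
```

```bash
python3 st.py
```

```text
t 17.8 p [0.4597 0.3322 0.0302] F [-0.6  0.3 -0.5] M [-0.08 -0.02 -0.03] w 0.0704
jaw [0.9855 0.1695 0.0017] fing [ 1.6e-03  3.0e-04 -1.0e+00] jawyaw 9.76 q [ 0.43  0.74  1.72 -0.    0.69  0.26]
```

Request:
{"method": "jog_arm", "body": {"increments": [[[0, 0, 0, -0.002, -0.0015, -0.003, 0], [0, 0, 0, -0.002, -0.0015, -0.003, 0.2], [0, 0, 0, -0.002, -0.0015, -0.003, 0.4], [0, 0, 0, -0.002, -0.0015, -0.003, 0.6], [0, 0, 0, -0.002, -0.0015, -0.003, 0.8], [0, 0, 0, -0.002, -0.0015, -0.003, 1], [0, 0, 0, -0.002, -0.0015, -0.003, 1], [0, 0, 0, -0.002, -0.0015, -0.003, 1]]], "squeeze": 15}}

```text
time: 18.6
position: [0.4575, 0.3307, 0.0273]
tool_rot: [-0.54, 0.455, -0.456, 0.541]
ft_force: [-1.9, -1.1, 4.3]
grip_width: 0.0456
```

```bash
python3 st.py
```

```text
t 18.6 p [0.4575 0.3307 0.0273] F [-1.9 -1.1  4.3] M [-0.17  0.38  0.01] w 0.0456
jaw [0.9855 0.1696 0.0012] fing [ 1.2e-03  1.0e-04 -1.0e+00] jawyaw 9.77 q [ 0.43  0.74  1.72 -0.    0.68  0.26]
```

Request:
{"method": "jog_arm", "body": {"increments": [[[0, 0, 0, 0, 0, 0.01, 1], [0, 0, 0, 0, 0, 0.03, 1], [0, 0, 0, 0, 0, 0.06, 1], [0, 0, 0, 0, 0, 0.1, 1], [0, 0, 0, 0, 0, 0.14, 1], [0, 0, 0, 0, 0, 0.175, 1], [0, 0, 0, 0, 0, 0.2, 1], [0, 0, 0, 0, 0, 0.21, 1]]], "squeeze": 20}}

```text
time: 19.4
position: [0.459, 0.3314, 0.2405]
tool_rot: [-0.538, 0.454, -0.457, 0.543]
ft_force: [-0.5, 1.3, -2.3]
grip_width: 0.0454
```

Request:
{"method": "jog_arm", "body": {"increments": [[[0, 0, 0, 0.01, -0.015, 0, 1], [0, 0, 0, 0.03, -0.045, 0, 1], [0, 0, 0, 0.055, -0.08, 0, 1], [0, 0, 0, 0.08, -0.12, 0, 1], [0, 0, 0, 0.105, -0.155, 0, 1], [0, 0, 0, 0.13, -0.19, 0, 1], [0, 0, 0, 0.155, -0.225, 0, 1], [0, 0, 0, 0.165, -0.24, 0, 1]]]}}

```text
time: 20.2
position: [0.6259, 0.0876, 0.239]
tool_rot: [-0.538, 0.455, -0.458, 0.542]
ft_force: [0.2, -0.1, -2.5]
grip_width: 0.0459
```

```bash
python3 st.py; python3 - <<'E'
from h import *
o=get_obs(); print((np.array([.6306,.0821,.200])-o['position']).round(4))
for n in("scene","top"):
    im=camera(n)[:,:,::-1].copy(); cv2.imwrite(f"pics/{n}11.png",im)
E
```

```text
t 20.2 p [0.6259 0.0876 0.239 ] F [ 0.2 -0.1 -2.5] M [-0.03  0.08  0.01] w 0.0459
jaw [0.986  0.1663 0.0071] fing [ 0.007   0.0013 -1.    ] jawyaw 9.57 q [-0.04  0.52  1.4   0.    1.22 -0.21]
[ 0.0047 -0.0055 -0.039 ]
```

View pics/scene11.png

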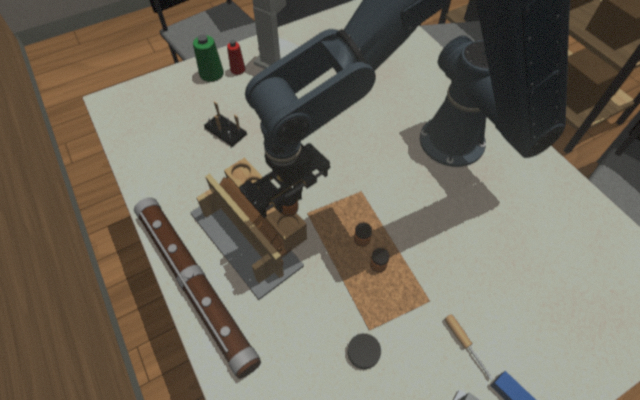

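Request:
{"method": "jog_arm", "body": {"increments": [[[0, 0, 0, 0.0047, -0.0055, 0, 1], [0, 0, 0, 0.0047, -0.0055, -0.015, 1], [0, -0.2, 0, 0.0047, -0.0055, -0.03, 1], [0, -0.4, 0, 0.0047, -0.0055, -0.045, 1], [0, -0.4, 0, 0.0047, -0.0055, -0.057, 1], [0, -0.4, 0, 0.0047, -0.0055, -0.062, 1], [0, -0.4, 0, 0.0047, -0.0055, -0.062, 1]]]}}

```text
time: 21.0
position: [0.6288, 0.084, 0.1761]
tool_rot: [-0.537, 0.454, -0.459, 0.543]
ft_force: [-0.2, 0.3, -1.2]
grip_width: 0.0453
```

```bash
python3 st.py; python3 - <<'E'
from h import *
o=get_obs(); print((np.array([.6306,.0821,.1525])-o['position']).round(4))
for n in("scene","top"):
    im=camera(n)[:,:,::-1].copy(); cv2.imwrite(f"pics/{n}12.png",im)
crop(cv2.imread("pics/scene12.png"),230,160,100,85,7,"pics/s12.png")
E
```

```text
t 21.0 p [0.6288 0.084  0.1761] F [-0.2  0.3 -1.2] M [-0.08  0.03 -0.  ] w 0.0453
jaw [0.9859 0.1668 0.0108] fing [ 0.0106  0.0025 -0.9999] jawyaw 9.6 q [-0.04  0.59  1.46  0.    1.08 -0.21]
[ 0.0018 -0.0019 -0.0236]
```

View pics/s12.png

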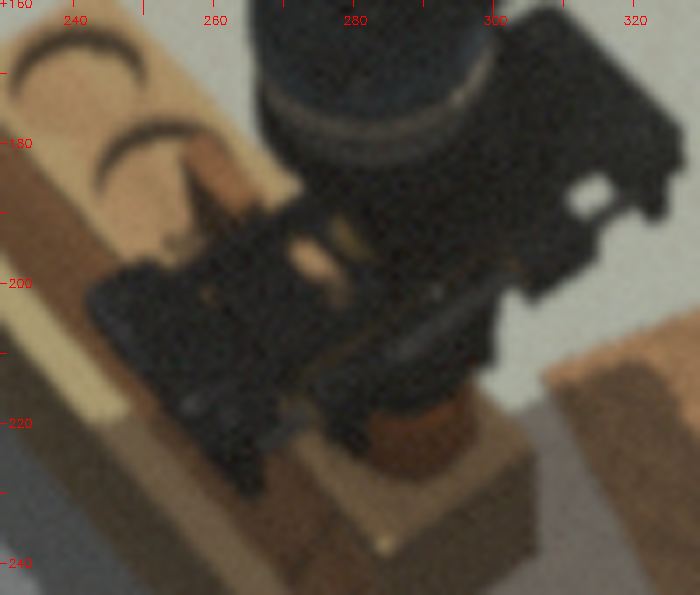

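Request:
{"method": "jog_arm", "body": {"increments": [[[0, 0.6, 0, 0.0018, -0.0019, 0, 1], [0, 0.6, 0, 0.0018, -0.0019, 0, 1], [0, 0.6, 0, 0.0018, -0.0019, -0.004, 1], [0, 0.6, 0, 0.0018, -0.0019, -0.008, 1], [0, 0.6, 0, 0.0018, -0.0019, -0.012, 1], [0, 0.6, 0, 0.0018, -0.0019, -0.014, 1]]]}}

```text
time: 21.7
position: [0.6313, 0.0817, 0.1627]
tool_rot: [-0.539, 0.457, -0.456, 0.541]
ft_force: [-0.5, -0.0, -2.1]
grip_width: 0.0454
```

```bash
python3 st.py; python3 - <<'E'
from h import *
o=get_obs(); print((np.array([.6306,.0821,.1525])-o['position']).round(4))
E
```

```text
t 21.7 p [0.6313 0.0817 0.1627] F [-0.5 -0.  -2.1] M [-0.06 -0.   -0.01] w 0.0454
jaw [0.9861 0.1664 0.0021] fing [ 0.0017  0.0024 -1.    ] jawyaw 9.58 q [-0.05  0.61  1.46  0.    1.07 -0.22]
[-0.0007  0.0004 -0.0102]
```

Request:
{"method": "jog_arm", "body": {"increments": [[[0, 0, 0, -0.0005, 0.0003, -0.003, 1], [0, 0, 0, -0.0005, 0.0003, -0.006, 1], [0, 0, 0, -0.0005, 0.0003, -0.008, 1], [0, 0, 0, -0.0005, 0.0003, -0.0095, 1], [0, 0, 0, -0.0005, 0.0003, -0.0105, 1], [0, 0, 0, -0.0005, 0.0003, -0.0105, 1]]]}}

```text
time: 22.3
position: [0.6307, 0.0821, 0.1525]
tool_rot: [-0.539, 0.457, -0.456, 0.541]
ft_force: [-0.9, -0.0, 0.3]
grip_width: 0.0454
```

```bash
python3 st.py
```

```text
t 22.3 p [0.6307 0.0821 0.1525] F [-0.9 -0.   0.3] M [-0.02  0.21  0.02] w 0.0454
jaw [0.9861 0.1663 0.0022] fing [ 0.0018  0.0025 -1.    ] jawyaw 9.58 q [-0.05  0.62  1.47  0.    1.05 -0.22]
```

Touching the floor, since the jar's weight is off the tool. Release slowly and rise.

Request:
{"method": "jog_arm", "body": {"increments": [[[0, 0, 0, 0, 0, 0, 0], [0, 0, 0, 0, 0, 0, -0.3], [0, 0, 0, 0, 0, 0, -0.6], [0, 0, 0, 0, 0, 0, -0.8], [0, 0, 0, 0, 0, 0, -1], [0, 0, 0, 0, 0, 0.01, -1], [0, 0, 0, 0, 0, 0.03, -1], [0, 0, 0, 0, 0, 0.06, -1]]]}}

```text
time: 23.1
position: [0.6296, 0.0821, 0.2121]
tool_rot: [-0.54, 0.458, -0.455, 0.54]
ft_force: [0.6, -0.0, 0.2]
grip_width: 0.086
```

Request:
{"method": "jog_arm", "body": {"increments": [[[0, 0, 0, 0, 0, 0.03, -1], [0, 0, 0, -0.01, 0.01, 0.05, -1], [0, 0, 0, -0.04, 0.04, 0.05, -1], [0, 0, 0, -0.07, 0.08, 0.05, -1], [0, 0, 0, -0.1, 0.12, 0.05, -1], [0, 0, 0, -0.13, 0.16, 0.05, -1], [0, 0, 0, -0.16, 0.2, 0.05, -1], [0, 0, 0, -0.175, 0.23, 0.05, -1]]]}}

```text
time: 23.9
position: [0.4517, 0.314, 0.263]
tool_rot: [-0.54, 0.457, -0.455, 0.541]
ft_force: [1.3, 0.7, -0.2]
grip_width: 0.0871
```

```bash
python3 st.py; python3 - <<'E'
from h import *
for n in("scene","top"):
    im=camera(n)[:,:,::-1].copy(); cv2.imwrite(f"pics/{n}13.png",im)
crop(cv2.imread("pics/scene13.png"),200,140,180,150,4,"pics/s13.png")
crop(cv2.imread("pics/top13.png"),210,105,190,150,4.2,"pics/t13.png")
E
python3 deck.py 13 j
```

```text
t 23.9 p [0.4517 0.314  0.263 ] F [ 1.3  0.7 -0.2] M [-0.03  0.05 -0.06] w 0.0871
jaw [ 0.9858  0.168  -0.002 ] fing [-0.0026  0.0032 -1.    ] jawyaw 9.67 q [0.4  0.38 1.57 0.   1.19 0.23]
top px [289.7 222.8] circ 444.7 156.8 r 22.6 ell [444.6 157.2] [41.7 43.4]
top px [263.5 222.2] circ 448.3 243.8 r 22.5 ell [448.3 243.9] [41.8 42.7]
top px [227.9 217.2] circ 467.6 351.2 r 112.1 ell [426.9 356.7] [ 54. 269.]
scene px [398.1 225.3] circ 335.1 195.7 r 152.6 ell [346.1 191.2] [149.4 282.4]
```

View pics/s13.png

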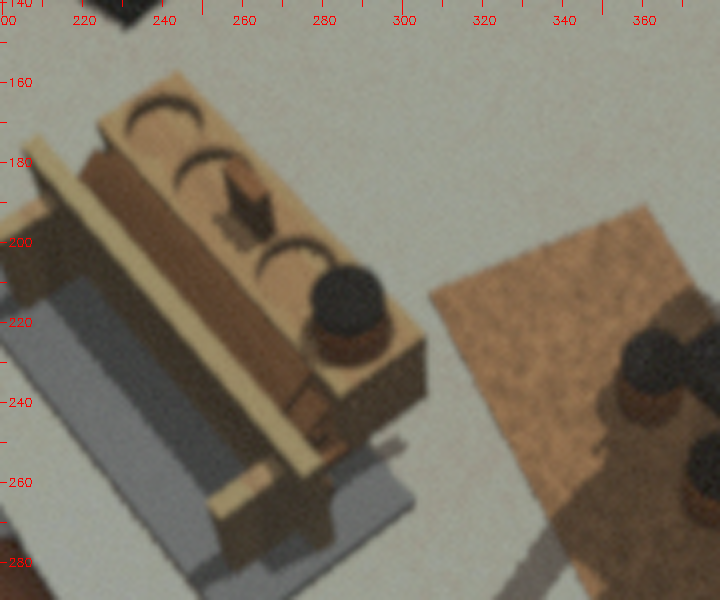

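View pics/t13.png

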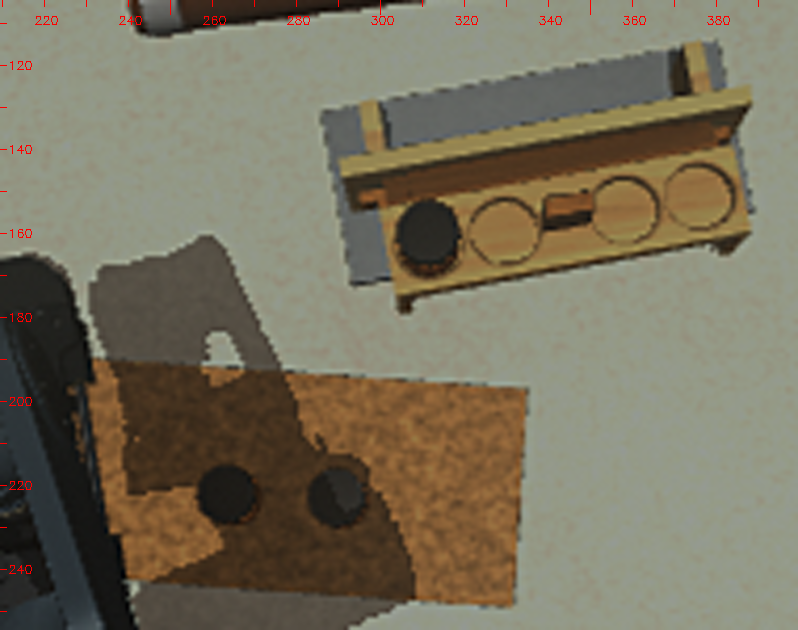

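Jar 1 is seated in pocket 3 and the rack hasn't moved. The other jars haven't moved either, so I'll pick the one at (451,246).

Request:
{"method": "jog_arm", "body": {"increments": [[[0, 0, 0, 0, -0.02, 0, -1], [0, 0, 0, -0.001, -0.05, -0.02, -1], [0, 0, 0, -0.001, -0.068, -0.05, -1], [0, 0, 0, -0.001, -0.0685, -0.09, -1], [0, 0, 0, -0.001, -0.0685, -0.12, -1], [0, 0, 0, -0.001, -0.0685, -0.15, -1], [0, 0, 0, -0.001, -0.0685, -0.165, -1], [0, 0, 0, -0.001, -0.0685, -0.165, -1]]]}}

```text
time: 24.8
position: [0.4505, 0.2457, 0.0965]
tool_rot: [0.541, -0.457, 0.453, -0.541]
ft_force: [-0.1, -0.3, 1.0]
grip_width: 0.0867
```

```bash
python3 st.py; python3 - <<'E'
from h import *
o=get_obs(); print((np.array([.4509,.2456,.0272])-o['position']).round(4))
cv2.imwrite("pics/top14.png",camera("top")[:,:,::-1])
crop(cv2.imread("pics/top14.png"),200,180,140,80,5,"pics/t14.png")
E
```

```text
t 24.8 p [0.4505 0.2457 0.0965] F [-0.1 -0.3  1. ] M [-0.09  0.03 -0.05] w 0.0867
jaw [ 0.9853  0.1708 -0.0049] fing [-0.0055  0.0029 -1.    ] jawyaw 9.83 q [0.28 0.58 1.82 0.01 0.75 0.1 ]
[ 0.0004 -0.0001 -0.0693]
```

View pics/t14.png

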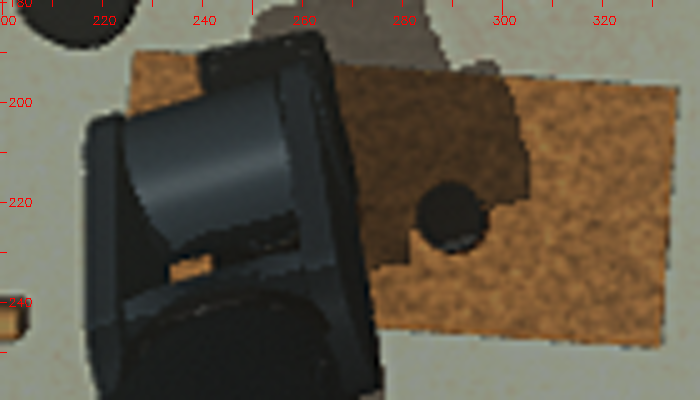

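Request:
{"method": "jog_arm", "body": {"increments": [[[0, 0, 0, 0.0004, 0, -0.02, -1], [0, 0, 0, 0.0004, 0, -0.04, -1], [0, 0, 0, 0.0004, 0, -0.058, -1], [0, 0, 0, 0.0004, 0, -0.067, -1], [0, 0, 0, 0.0004, 0, -0.069, -0.6], [0, 0, 0, 0.0004, 0, -0.069, -0.2], [0, 0, 0, 0.0004, 0, -0.069, 0], [0, 0, 0, 0.0004, 0, -0.069, 0]]], "squeeze": 15}}

```text
time: 25.65
position: [0.4525, 0.2463, 0.0296]
tool_rot: [-0.54, 0.457, -0.454, 0.542]
ft_force: [-0.0, 0.3, -0.6]
grip_width: 0.0624
```

```bash
python3 st.py; python3 - <<'E'
from h import *
o=get_obs(); print((np.array([.4509,.2456,.0272])-o['position']).round(4))
E
```

```text
t 25.65 p [0.4525 0.2463 0.0296] F [-0.   0.3 -0.6] M [-0.08  0.02  0.01] w 0.0624
jaw [ 9.853e-01  1.710e-01 -4.000e-04] fing [-0.0011  0.0042 -1.    ] jawyaw 9.85 q [0.28 0.7  1.85 0.01 0.59 0.1 ]
[-0.0016 -0.0007 -0.0024]
```

Request:
{"method": "jog_arm", "body": {"increments": [[[0.2, 0, 0, -0.0015, -0.0007, -0.0024, 0.1], [0.2, 0, 0, -0.0015, -0.0007, -0.0024, 0.3], [0.2, 0, 0, -0.0015, -0.0007, -0.0024, 0.5], [0.2, 0, 0, -0.0015, -0.0007, -0.0024, 0.7], [0.2, 0, 0, -0.0015, -0.0007, -0.0024, 1], [0.2, 0, 0, -0.0015, -0.0007, -0.0024, 1], [0.2, 0, 0, -0.0015, -0.0007, -0.0024, 1], [0.2, 0, 0, -0.0015, -0.0007, -0.0024, 1]]], "squeeze": 20}}

```text
time: 26.45
position: [0.4506, 0.2455, 0.0273]
tool_rot: [-0.539, 0.457, -0.453, 0.543]
ft_force: [-1.1, -2.0, 5.5]
grip_width: 0.0452
```

```bash
python3 st.py
```

```text
t 26.45 p [0.4506 0.2455 0.0273] F [-1.1 -2.   5.5] M [-0.24  0.33 -0.02] w 0.0452
jaw [ 9.852e-01  1.711e-01 -5.000e-04] fing [-0.0018  0.0074 -1.    ] jawyaw 9.85 q [0.28 0.7  1.86 0.01 0.58 0.09]
```

Request:
{"method": "jog_arm", "body": {"increments": [[[0, 0, 0, 0, 0, 0.01, 1], [-0.2, 0, 0, 0, 0, 0.03, 1], [-0.4, 0, 0, 0, 0, 0.06, 1], [-0.4, 0, 0, 0, 0, 0.1, 1], [-0.4, 0, 0, 0, 0, 0.14, 1], [-0.4, 0, 0, 0, 0, 0.18, 1], [-0.4, 0, 0, 0, 0, 0.21, 1], [-0.4, 0, 0, 0, 0, 0.22, 1]]]}}

```text
time: 27.25
position: [0.4526, 0.2463, 0.251]
tool_rot: [-0.539, 0.454, -0.456, 0.543]
ft_force: [1.5, -0.8, -0.8]
grip_width: 0.0459
```

Request:
{"method": "jog_arm", "body": {"increments": [[[0, 0, 0, 0.01, -0.012, 0, 1], [0, 0, 0, 0.03, -0.035, 0, 1], [0, 0, 0, 0.06, -0.07, 0, 1], [0, 0, 0, 0.09, -0.105, 0, 1], [0, 0, 0, 0.12, -0.14, 0, 1], [0, 0, 0, 0.15, -0.175, 0, 1], [0, 0, 0, 0.175, -0.205, 0, 1], [0, 0, 0, 0.188, -0.22, 0, 1]]]}}

```text
time: 28.05
position: [0.6422, 0.0215, 0.2477]
tool_rot: [-0.539, 0.456, -0.457, 0.542]
ft_force: [-0.7, -0.1, -2.2]
grip_width: 0.0453
```

```bash
python3 st.py; python3 - <<'E'
from h import *
o=get_obs(); print((np.array([.6404,.0249,.178])-o['position']).round(4))
E
```

```text
t 28.05 p [0.6422 0.0215 0.2477] F [-0.7 -0.1 -2.2] M [-0.07  0.09  0.02] w 0.0453
jaw [0.9858 0.1678 0.0036] fing [ 0.0034  0.0017 -1.    ] jawyaw 9.66 q [-0.14  0.53  1.36  0.    1.25 -0.31]
[-0.0018  0.0034 -0.0697]
```

Request:
{"method": "jog_arm", "body": {"increments": [[[0, 0.2, 0, -0.0018, 0.0034, 0, 1], [0, 0.2, 0, -0.0018, 0.0034, -0.01, 1], [0, 0.2, 0, -0.0018, 0.0034, -0.03, 1], [0, 0.2, 0, -0.0018, 0.0034, -0.048, 1], [0, 0.2, 0, -0.0018, 0.0034, -0.062, 1], [0, 0.2, 0, -0.0018, 0.0034, -0.068, 1], [0, 0.2, 0, -0.0018, 0.0034, -0.0695, 1], [0, 0.2, 0, -0.0018, 0.0034, -0.0695, 1]]]}}

```text
time: 28.85
position: [0.6406, 0.0252, 0.1783]
tool_rot: [-0.54, 0.456, -0.456, 0.541]
ft_force: [0.1, -0.9, -0.5]
grip_width: 0.0454
```

```bash
python3 st.py; python3 - <<'E'
from h import *
o=get_obs(); print((np.array([.6404,.0249,.163])-o['position']).round(4))
E
```

```text
t 28.85 p [0.6406 0.0252 0.1783] F [ 0.1 -0.9 -0.5] M [-0.1   0.    0.02] w 0.0454
jaw [9.857e-01 1.683e-01 6.000e-04] fing [ 3.0e-04  1.7e-03 -1.0e+00] jawyaw 9.69 q [-0.14  0.6   1.43  0.    1.11 -0.31]
[-0.0002 -0.0003 -0.0153]
```

Request:
{"method": "jog_arm", "body": {"increments": [[[0, 0, 0, -0.0002, -0.0003, -0.004, 1], [0, 0, 0, -0.0002, -0.0003, -0.008, 1], [0, 0, 0, -0.0002, -0.0003, -0.012, 1], [0, 0, 0, -0.0002, -0.0003, -0.0155, 1], [0, 0, 0, -0.0002, -0.0003, -0.0155, 1]]]}}

```text
time: 29.35
position: [0.6399, 0.025, 0.1621]
tool_rot: [-0.54, 0.457, -0.455, 0.541]
ft_force: [-0.3, 0.1, -1.9]
grip_width: 0.0455
```

```bash
python3 st.py
```

```text
t 29.35 p [0.6399 0.025  0.1621] F [-0.3  0.1 -1.9] M [-0.07  0.05 -0.02] w 0.0455
jaw [ 9.857e-01  1.682e-01 -7.000e-04] fing [-0.001   0.0018 -1.    ] jawyaw 9.69 q [-0.14  0.62  1.45  0.    1.08 -0.31]
```

In the pocket, no contact. Lower to the floor.

Request:
{"method": "jog_arm", "body": {"increments": [[[0, 0, 0, 0.0004, 0, -0.003, 1], [0, 0, 0, 0.0004, 0, -0.006, 1], [0, 0, 0, 0.0004, 0, -0.008, 1], [0, 0, 0, 0.0004, 0, -0.0095, 1], [0, 0, 0, 0.0004, 0, -0.0102, 1], [0, 0, 0, 0.0004, 0, -0.0102, 1]]]}}

```text
time: 29.95
position: [0.6402, 0.0248, 0.1524]
tool_rot: [-0.54, 0.457, -0.455, 0.541]
ft_force: [-1.1, -0.2, 1.8]
grip_width: 0.0454
```

```bash
python3 st.py
```

```text
t 29.95 p [0.6402 0.0248 0.1524] F [-1.1 -0.2  1.8] M [-0.2   0.28  0.02] w 0.0454
jaw [ 9.857e-01  1.683e-01 -8.000e-04] fing [-0.0011  0.0016 -1.    ] jawyaw 9.69 q [-0.14  0.63  1.45  0.    1.06 -0.31]
```

Request:
{"method": "jog_arm", "body": {"increments": [[[0, 0, 0, 0, 0, 0, 0], [0, 0, 0, 0, 0, 0, -0.3], [0, 0, 0, 0, 0, 0, -0.6], [0, 0, 0, 0, 0, 0, -0.8], [0, 0, 0, 0, 0, 0, -1], [0, 0, 0, 0, 0, 0.01, -1], [0, 0, 0, 0, 0, 0.03, -1], [0, 0, 0, 0, 0, 0.06, -1]]]}}

```text
time: 30.75
position: [0.6391, 0.0249, 0.2119]
tool_rot: [0.541, -0.458, 0.454, -0.54]
ft_force: [-0.2, 0.3, 0.2]
grip_width: 0.0854
```

Request:
{"method": "jog_arm", "body": {"increments": [[[0, 0, 0, 0, 0, 0.03, -1], [0, 0, 0, -0.01, 0.01, 0.05, -1], [0, 0, 0, -0.04, 0.04, 0.05, -1], [0, 0, 0, -0.07, 0.08, 0.05, -1], [0, 0, 0, -0.1, 0.12, 0.05, -1], [0, 0, 0, -0.13, 0.16, 0.05, -1], [0, 0, 0, -0.16, 0.2, 0.05, -1], [0, 0, 0, -0.175, 0.23, 0.05, -1]]]}}

```text
time: 31.55
position: [0.4611, 0.2569, 0.2629]
tool_rot: [0.541, -0.458, 0.454, -0.54]
ft_force: [0.8, -0.4, 0.6]
grip_width: 0.0871
```

```bash
python3 st.py; python3 - <<'E'
from h import *
for n in("scene","top"):
    im=camera(n)[:,:,::-1].copy(); cv2.imwrite(f"pics/{n}15.png",im)
crop(cv2.imread("pics/scene15.png"),200,140,180,150,4,"pics/s15.png")
crop(cv2.imread("pics/top15.png"),210,105,190,150,4.2,"pics/t15.png")
E
python3 deck.py 15 j
```

```text
t 31.55 p [0.4611 0.2569 0.2629] F [ 0.8 -0.4  0.6] M [-0.1  -0.02  0.01] w 0.0871
jaw [ 0.9855  0.1697 -0.0049] fing [-0.0055  0.0027 -1.    ] jawyaw 9.77 q [0.29 0.35 1.62 0.   1.17 0.12]
top px [289.8 223. ] circ 444.3 157.0 r 22.3 ell [444.3 157.4] [41.7 43.3]
top px [240.  215.6] circ 467.0 311.6 r 129.7 ell [461.6 315.2] [125.5 252.2]
scene px [391.  206.8] circ 333.3 150.5 r 140.4 ell [353.6 134. ] [114.9 279.1]
```

View pics/s15.png

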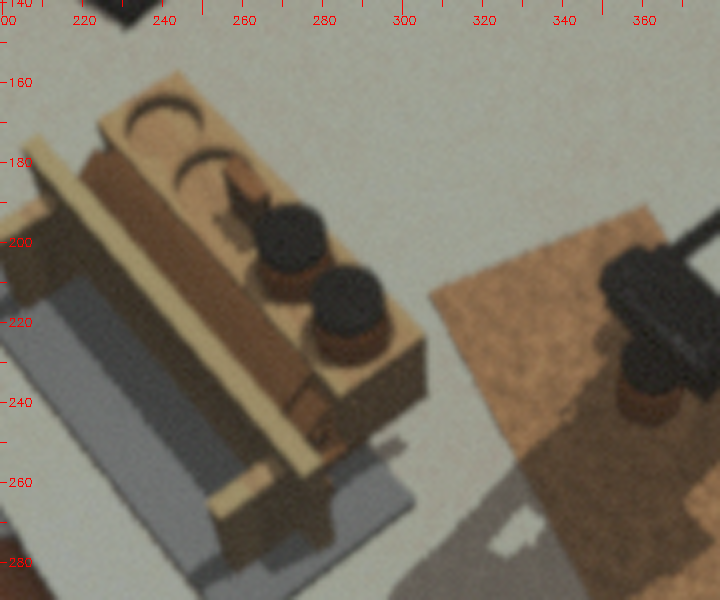

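View pics/t15.png

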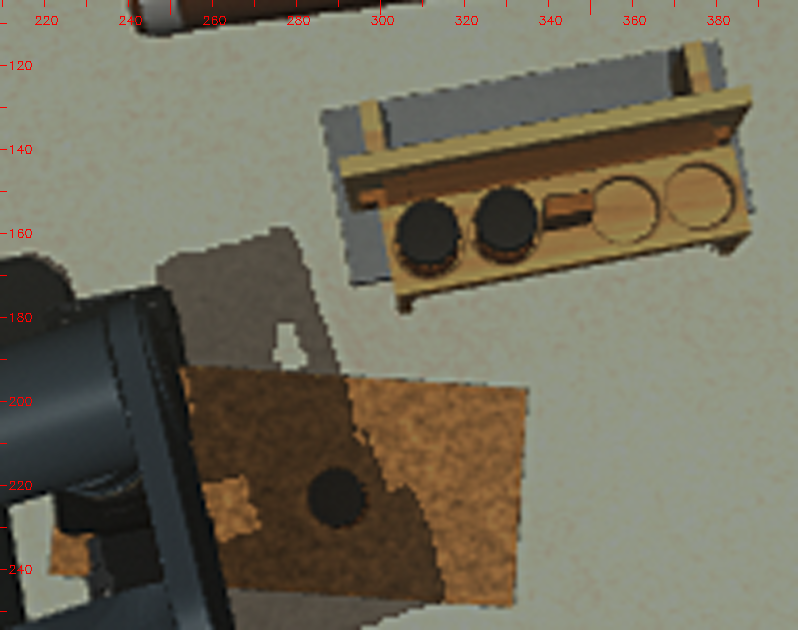

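Two jars are seated. The last jar is still at (447.4,159.4).

Request:
{"method": "jog_arm", "body": {"increments": [[[0, 0, 0, -0.003, -0.03, 0, -1], [0, 0, 0, -0.008, -0.065, -0.02, -1], [0, 0, 0, -0.0135, -0.0975, -0.05, -1], [0, 0, 0, -0.0135, -0.0975, -0.09, -1], [0, 0, 0, -0.0135, -0.0975, -0.12, -1], [0, 0, 0, -0.0135, -0.0975, -0.15, -1], [0, 0, 0, -0.0135, -0.0975, -0.165, -1], [0, 0, 0, -0.0135, -0.0975, -0.165, -1]]]}}

```text
time: 32.45
position: [0.4476, 0.1596, 0.0965]
tool_rot: [0.542, -0.458, 0.452, -0.54]
ft_force: [-0.0, -0.1, 0.6]
grip_width: 0.0872
```

```bash
python3 st.py; python3 - <<'E'
from h import *
o=get_obs(); print((np.array([.4476,.1593,.0272])-o['position']).round(4))
cv2.imwrite("pics/scene16.png",camera("scene")[:,:,::-1])
crop(cv2.imread("pics/scene16.png"),300,160,150,150,4,"pics/s16.png")
E
```

```text
t 32.45 p [0.4476 0.1596 0.0965] F [-0.  -0.1  0.6] M [-0.06  0.04  0.02] w 0.0872
jaw [ 0.985   0.1725 -0.0077] fing [-0.0083  0.003  -1.    ] jawyaw 9.93 q [ 0.1   0.54  1.91  0.01  0.69 -0.07]
[ 0.     -0.0003 -0.0693]
```

View pics/s16.png

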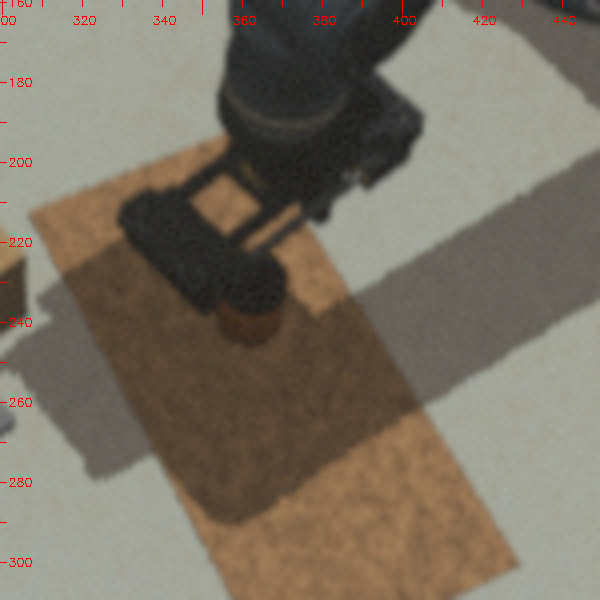

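Request:
{"method": "jog_arm", "body": {"increments": [[[0, 0, 0, 0, 0, -0.02, -1], [0, 0, 0, 0, 0, -0.04, -1], [0, 0, 0, -0.001, -0.0003, -0.058, -1], [0, 0, 0, -0.001, -0.0005, -0.068, -1], [0, 0, 0, -0.001, -0.0005, -0.07, -0.6], [0, 0, 0, -0.001, -0.0005, -0.07, -0.2], [0, 0, 0, -0.001, -0.0005, -0.07, 0], [0, 0, 0, -0.001, -0.0005, -0.07, 0]]], "squeeze": 20}}

```text
time: 33.3
position: [0.448, 0.1595, 0.0284]
tool_rot: [-0.541, 0.457, -0.453, 0.541]
ft_force: [0.3, 0.1, 0.7]
grip_width: 0.063
```

```bash
python3 st.py; python3 - <<'E'
from h import *
o=get_obs(); print((np.array([.4476,.1593,.0272])-o['position']).round(4))
E
```

```text
t 33.3 p [0.448  0.1595 0.0284] F [0.3 0.1 0.7] M [-0.09  0.03 -0.03] w 0.063
jaw [ 0.9849  0.1729 -0.0034] fing [-0.0041  0.0034 -1.    ] jawyaw 9.95 q [ 0.1   0.68  1.95  0.01  0.52 -0.08]
[-0.0004 -0.0002 -0.0012]
```

Request:
{"method": "jog_arm", "body": {"increments": [[[0, 0, 0, -0.0004, 0, -0.0012, 0.1], [0, 0, 0, -0.0004, 0, -0.0012, 0.3], [0, 0, 0, -0.0004, 0, -0.0012, 0.5], [0, 0, 0, -0.0004, 0, -0.0012, 0.7], [0, 0, 0, -0.0004, 0, -0.0012, 1], [0, 0, 0, -0.0004, 0, -0.0012, 1], [0, 0, 0, -0.0004, 0, -0.0012, 1], [0, 0, 0, -0.0004, 0, -0.0012, 1]]]}}

```text
time: 34.1
position: [0.4475, 0.1596, 0.0275]
tool_rot: [0.542, -0.457, 0.453, -0.541]
ft_force: [-0.8, 0.2, 5.5]
grip_width: 0.0454
```

```bash
python3 st.py; python3 - <<'E'
from h import *
o=get_obs(); print((np.array([.656,-.0657,.26])-o['position']).round(4))
E
```

```text
t 34.1 p [0.4475 0.1596 0.0275] F [-0.8  0.2  5.5] M [-0.07  0.19 -0.  ] w 0.0454
jaw [ 0.9849  0.1729 -0.0036] fing [-0.0042  0.0035 -1.    ] jawyaw 9.96 q [ 0.1   0.68  1.95  0.01  0.51 -0.08]
[ 0.2085 -0.2253  0.2325]
```

Request:
{"method": "jog_arm", "body": {"increments": [[[0, 0, 0, 0, 0, 0.01, 1], [0, 0, 0, 0, 0, 0.03, 1], [0, 0, 0, 0, 0, 0.06, 1], [0, 0, 0, 0, 0, 0.1, 1], [0, 0, 0, 0, 0, 0.14, 1], [0, 0, 0, 0, -0.01, 0.18, 1], [0, 0, 0, 0, -0.03, 0.21, 1], [0, 0, 0, 0, -0.05, 0.225, 1]]]}}

```text
time: 34.9
position: [0.4485, 0.1093, 0.2557]
tool_rot: [-0.541, 0.455, -0.454, 0.543]
ft_force: [0.6, -0.4, -1.0]
grip_width: 0.0453
```

Request:
{"method": "jog_arm", "body": {"increments": [[[0, 0, 0, 0.01, -0.02, 0, 1], [0, 0, 0, 0.03, -0.05, 0, 1], [0, 0, 0, 0.06, -0.08, 0, 1], [0, 0, 0, 0.09, -0.11, 0, 1], [0, 0, 0, 0.12, -0.135, 0, 1], [0, 0, 0, 0.15, -0.155, 0, 1], [0, 0, 0, 0.18, -0.168, 0, 1], [0, 0, 0, 0.2, -0.173, 0, 1]]]}}

```text
time: 35.7
position: [0.6502, -0.0657, 0.2555]
tool_rot: [-0.54, 0.455, -0.455, 0.543]
ft_force: [0.0, -0.2, -1.6]
grip_width: 0.0454
```

```bash
python3 st.py; python3 - <<'E'
from h import *
o=get_obs(); print((np.array([.656,-.0657,.178])-o['position']).round(4))
E
```

```text
t 35.7 p [ 0.6502 -0.0657  0.2555] F [ 0.  -0.2 -1.6] M [-0.11  0.03  0.02] w 0.0454
jaw [0.9851 0.1722 0.0026] fing [ 0.0022  0.0028 -1.    ] jawyaw 9.91 q [-0.27  0.53  1.32  0.    1.29 -0.45]
[ 0.0058 -0.     -0.0775]
```

Request:
{"method": "jog_arm", "body": {"increments": [[[-0.1, 0.1, 0, 0.0058, 0, 0, 1], [-0.1, 0.1, 0, 0.0058, 0, -0.015, 1], [-0.1, 0.1, 0, 0.0058, 0, -0.035, 1], [-0.1, 0.1, 0, 0.0058, 0, -0.055, 1], [-0.1, 0.1, 0, 0.0058, 0, -0.07, 1], [-0.1, 0.1, 0, 0.0058, 0, -0.0765, 1], [-0.1, 0.1, 0, 0.0058, 0, -0.0775, 1], [-0.1, 0.1, 0, 0.0058, 0, -0.0775, 1]]]}}

```text
time: 36.5
position: [0.656, -0.0655, 0.1786]
tool_rot: [-0.541, 0.455, -0.455, 0.542]
ft_force: [-0.2, -1.4, -0.3]
grip_width: 0.0452
```

```bash
python3 st.py; python3 - <<'E'
from h import *
o=get_obs(); print((np.array([.656,-.0657,.163])-o['position']).round(4))
E
```

```text
t 36.5 p [ 0.656  -0.0655  0.1786] F [-0.2 -1.4 -0.3] M [-0.1   0.05  0.01] w 0.0452
jaw [0.985  0.1724 0.0011] fing [ 9.e-04  9.e-04 -1.e+00] jawyaw 9.93 q [-0.27  0.62  1.38  0.    1.14 -0.44]
[ 0.     -0.0002 -0.0156]
```

Request:
{"method": "jog_arm", "body": {"increments": [[[0, 0, 0, 0, -0.0002, -0.004, 1], [0, 0, 0, 0, -0.0002, -0.008, 1], [0, 0, 0, 0, -0.0002, -0.012, 1], [0, 0, 0, 0, -0.0002, -0.0155, 1], [0, 0, 0, 0, -0.0002, -0.0155, 1]]]}}

```text
time: 37.0
position: [0.6555, -0.0656, 0.1623]
tool_rot: [-0.541, 0.455, -0.454, 0.542]
ft_force: [0.2, 0.1, -1.0]
grip_width: 0.0457
```

```bash
python3 st.py
```

```text
t 37.0 p [ 0.6555 -0.0656  0.1623] F [ 0.2  0.1 -1. ] M [-0.13  0.01  0.03] w 0.0457
jaw [ 9.850e-01  1.724e-01 -3.000e-04] fing [-6.0e-04  1.3e-03 -1.0e+00] jawyaw 9.93 q [-0.27  0.64  1.4   0.    1.1  -0.44]
```

Request:
{"method": "jog_arm", "body": {"increments": [[[0, 0, 0, 0.0003, 0, -0.003, 1], [0, 0, 0, 0.0003, 0, -0.006, 1], [0, 0, 0, 0.0003, 0, -0.008, 1], [0, 0, 0, 0.0003, 0, -0.0095, 1], [0, 0, 0, 0.0003, 0, -0.0102, 1], [0, 0, 0, 0.0003, 0, -0.0102, 1]]]}}

```text
time: 37.6
position: [0.6557, -0.0656, 0.1526]
tool_rot: [-0.541, 0.455, -0.454, 0.542]
ft_force: [-2.2, 0.5, 2.6]
grip_width: 0.0456
```

```bash
python3 st.py
```

```text
t 37.6 p [ 0.6557 -0.0656  0.1526] F [-2.2  0.5  2.6] M [-0.08  0.41  0.01] w 0.0456
jaw [ 9.850e-01  1.724e-01 -4.000e-04] fing [-6.0e-04  1.2e-03 -1.0e+00] jawyaw 9.93 q [-0.27  0.65  1.4   0.    1.09 -0.44]
```

Request:
{"method": "jog_arm", "body": {"increments": [[[0, 0, 0, 0, 0, 0, 0], [0, 0, 0, 0, 0, 0, -0.3], [0, 0, 0, 0, 0, 0, -0.6], [0, 0, 0, 0, 0, 0, -0.8], [0, 0, 0, 0, 0, 0, -1], [0, 0, 0, 0, 0, 0.01, -1], [0, 0, 0, 0, 0, 0.03, -1], [0, 0, 0, 0, 0, 0.06, -1]]]}}

```text
time: 38.4
position: [0.6546, -0.0654, 0.2121]
tool_rot: [0.542, -0.457, 0.453, -0.541]
ft_force: [0.7, -0.5, 0.1]
grip_width: 0.0858
```

Request:
{"method": "jog_arm", "body": {"increments": [[[0, 0, 0, 0, 0, 0.03, -1], [0, 0, 0, -0.01, 0.01, 0.05, -1], [0, 0, 0, -0.04, 0.04, 0.05, -1], [0, 0, 0, -0.08, 0.08, 0.05, -1], [0, 0, 0, -0.12, 0.12, 0.05, -1], [0, 0, 0, -0.16, 0.16, 0.05, -1], [0, 0, 0, -0.19, 0.2, 0.05, -1], [0, 0, 0, -0.2, 0.24, 0.05, -1]]]}}

```text
time: 39.2
position: [0.4556, 0.1665, 0.263]
tool_rot: [0.542, -0.457, 0.454, -0.541]
ft_force: [1.3, 0.4, -0.0]
grip_width: 0.0871
```

Request:
{"method": "jog_arm", "body": {"increments": [[[0, 0, 0, 0, 0.03, 0, -1], [0, 0, 0, 0, 0.06, 0, -1], [0, 0, 0, 0, 0.1, 0, -1], [0, 0, 0, 0, 0.14, 0, -1], [0, 0, 0, -0.02, 0.18, 0, -1], [0, 0, 0, -0.04, 0.21, 0, -1], [0, 0, 0, -0.05, 0.23, 0, -1], [0, 0, 0, -0.05, 0.23, 0, -1]]]}}

```text
time: 40.0
position: [0.404, 0.399, 0.2638]
tool_rot: [-0.542, 0.456, -0.452, 0.542]
ft_force: [-0.4, -0.4, 0.8]
grip_width: 0.0868
```

```bash
python3 st.py; python3 - <<'E'
from h import *
for n in("scene","top"):
    im=camera(n)[:,:,::-1].copy(); cv2.imwrite(f"pics/{n}17.png",im)
crop(cv2.imread("pics/scene17.png"),190,130,150,150,4,"pics/s17.png")
E
```

```text
t 40.0 p [0.404  0.399  0.2638] F [-0.4 -0.4  0.8] M [-0.07 -0.03 -0.02] w 0.0868
jaw [ 0.9846  0.1751 -0.0031] fing [-0.0038  0.0035 -1.    ] jawyaw 10.08 q [0.58 0.4  1.53 0.01 1.21 0.4 ]
```

View pics/s17.png

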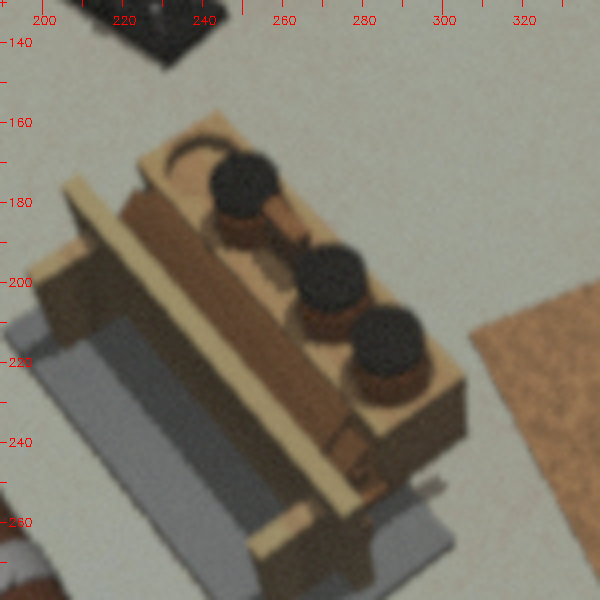

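View pics/top17.png

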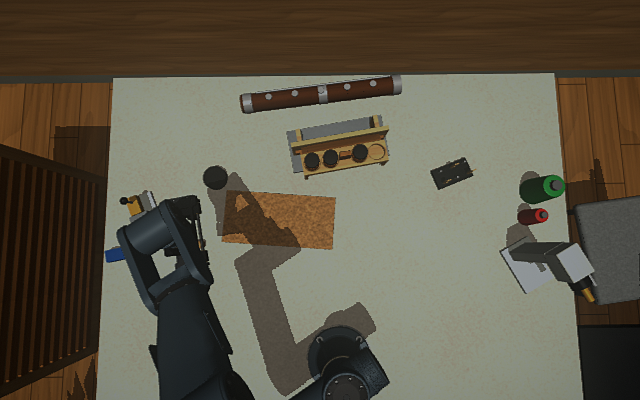

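```bash
python3 - <<'E'
from traj import *
for n,b in(("top",(298,140,75,35)),("scene",(235,160,70,75))):
    im=cv2.imread(f"pics/{n}17.png"); x,y,w,h=b
    s=cv2.resize(im[y:y+h,x:x+w],None,fx=4,fy=4); hsv=cv2.cvtColor(s,cv2.COLOR_BGR2HSV)
    m=cv2.inRange(hsv,(0,0,0),(180,110,56)); m=cv2.morphologyEx(m,cv2.MORPH_OPEN,np.ones((17,17),np.uint8))
    for c in cv2.findContours(m,cv2.RETR_EXTERNAL,cv2.CHAIN_APPROX_NONE)[0]:
        if cv2.contourArea(c)<900: continue
        px=(c[:,0,:]+.5)/4-.5+[x,y]; W=np.array([ray(n,u,v,.188)[:2] for u,v in px]).astype(np.float32)
        (cx,cy),r=cv2.minEnclosingCircle(W); t=np.array([cx,cy])-O; print(n,"cap board",(1000*np.array([t@ex[:2],t@ey[:2]])).round(1),"r",round(r*1000,1))
E
python3 deck.py 17 d
```

```text
top cap board [-68.6 104.1] r 24.4
top cap board [-68.6  46.5] r 24.2
top cap board [-68.6 -46.5] r 25.0
scene cap board [-61.5 107.7] r 26.1
scene cap board [-58.8  45.4] r 30.4
scene cap board [-60.4 -42.5] r 25.9
top deck ctr [649.6 -12.8] size [ 85.6 287.8] ang 9.5 board frame [-62.4   6.8]
scene deck ctr [722.2  -4.7] size [ 37.4 234.6] ang 4.71 board frame [10.6  2.4]
```

```bash
python3 -c "
from rig import *
print(hand_in())"
```

```text
the job is handed in; nothing more can be done
None
```

The rack hangs on the cleat, and all three jars present on the mat are in pockets 1, 2 and 3. I handed the job in at about 40 s. It reports no verdict.

**Hanging:** I gripped the rack by its fin, tilted it about 17°, slid the strip over the lip, levelled it and released it at home. On the first pass the strip tip caught the end of the lip with about 25 N. I backed off, raised it about 5 mm and the second pass went in freely.

**Checks on the rack:** Before the jars went in, the two views together put the deck centre at (648, −21) mm, within about 1.5 mm of the seat. The offset between the cameras was the same as before the lift, so the height is right, and the rack looked level.

**Jars:** Each one went below the deck top without contact and took up load at floor height. From the top camera, the caps lie in one line at +104, +46.5 and −46.5 mm along the board, against pocket centres at +104, +46 and −46 mm. In the final pictures they look upright.

**Readings that disagreed:**
- The scene camera's cap positions were several mm off because the mask took in the jar sides.
- The final automatic deck outlines were unusable: the top one had merged with the panel, and the scene one was broken up by the jars. I judged the rack's final state from the pictures instead, which show it unmoved.
- There was a steady offset of about 4 mm between the two cameras, which I averaged out.

The last top picture shows the spool and pin block where they were. The arm mostly hides the awl there, but it was in place in an earlier picture. The robot was clear of everything when I handed in.

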